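# Stack the twine tub on its mate at the broom bench

## Robot

A 6-joint arm with a two-finger parallel gripper is mounted at the origin on the work surface. World frame = base frame: x ahead of the robot, y to its left, z up, the work surface at z = 0. Lengths are in m, angles in rad, forces in N, time in s.
With the tool pointing down it reaches from about 0.375 to 0.9 m from the base axis. Payload 3.1 kg.
Tool frame: the origin (TCP) lies midway between the tips of the shut fingers; the grasp point (between the pads) lies 19 mm behind it (manip.hold_point_z is the distance from the TCP to the grasp point, in m); z points along the fingers, y is the direction in which the jaws open and shut (so a half turn about z gives the same grasp; the last joint's range is limited). The gripper opens to 85 mm and grips with 20 to 120 N. Pads are 22 mm wide; open, the fingers measure 114 mm over their backs; the gripper's body (76 mm by 85 mm) begins 54 mm behind the grasp point. The pads swing forward as they close: fully open they stand 13 mm farther back than shut.
Start: joints at [-1.442, 0.527, 1.433, -0, 1.181, -0.178], TCP at [0.189, -0.596, 0.198] pointing down, gripper open.
Joint ranges: [-3.08, 3.08], [-0.75, 2.2], [0.22, 2.44], [-1.43, 4.57], [0, 2.65], [-2.85, 2.85]. Speed limits (rad/s): [2.79, 2.79, 3.14, 3.14, 3.14, 3.14].

## Interface

Orientations are given as a unit quaternion [x, y, z, w].
In Python, from station import manip gives the robot as it stands.
- The arm moves only by the tool drive_tool, never from a script. Its argument "motion" is one flat list of numbers, 7 for each row, row after row: the shift along the tool's x, y, z in mm, then the turn, a rotation vector about the tool's x, y, z in degrees, then the finger opening in mm, from 0 to 85.4. A call has 1 to 8 rows; each row is the pose to reach, as a shift and turn from the pose measured when the call began, along the tool's axes at that moment; what a row does not reach only later rows make up. A row lasts 1/8 s, in which the tool goes at most 62.5 mm and 10.7 degrees, less where a joint would pass 70% of its speed; a pose out of reach is approached as far as the arm can. A call with a gripper value outside its range is refused whole. The fingers move at their own pace and stop on an object; "force" is the grip in N (left out, the last holds). Time passes only in rows, so rows that repeat a pose let the fingers close. It gives the time, the measured TCP pose, the force and the opening at its end, in the units of the state.
- manip.sense(): the state, without advancing time (a new reading comes with each control period).
- manip.snapshot(name): name is "scene" or "top" or "wrist"; returns a dict with "color" (384x512x3 uint8, red, green, blue), "fx", "fy", "cx", "cy" (pixels), "k1" (the pictures are not rectified: a ray, as slopes to the right and down, at radius r is drawn at 1 + k1 r^2 times it, then the intrinsics apply), "view" (4x4, takes a point from world to camera coordinates). Camera axes: x right, y up, looking along -z (the intrinsics and any distortion apply to the point x, -y, -z); pixel columns grow to the right and rows downward; lengths in m; the calibration is good to about 2 mm. A picture is of the moment at which its call begins. There is no depth.
- manip.sign_off(): hands the job in, once; it reports no verdict.
The state is a dict: "t": time; "q": joint angles; "qd": joint speeds; "tau": joint torques, N m; "tcp_pos": TCP position; "tool_rot": TCP orientation; "force": force on the tool from outside, world axes, zero at the start; "ft_torque": the same for the moment, N m; "finger_gap": opening from 0.0 (shut) to 1.0 (fully open).
Only numpy, scipy, OpenCV 4.12 (cv2) and the standard library are available. Lean on these libraries where they do the work, as an engineer would, in place of code of your own. Each camera call takes 0.05 s, during which the arm holds its last target.

## Task

Tidy the broom maker's bench: lift the wooden pressing board by its grip off the lid of the tub that stands on the bench and lay it flat in the middle of the cork mat. Then take the other lidded tub out of the sloping rack and stack it level on the first one, all four corner feet down in the recesses of the lid below, without slamming it. Let go of everything, leave the lower tub where it stands and do not disturb the other things on the bench.

Things in the scene. Friction and masses are not known exactly. Their poses are not given: they have to be found in the camera images.
- tub_c (a point): the tub to stack: grey plastic, lidded, about 0.45 kg, 120 mm (x) by 150 mm (y), 90 mm tall; origin at its centre, 45 mm above its underside; z out through the lid. Starts in the sloping rack, tilted 32 degrees with the lid leaning down to the rack's lip (robot's right), its -x side against the lip. Four round tapered corner feet, 12 mm tall, 14 mm across at the tip, 19 at the root, at x +-44, y +-59 mm.
- tub_grip (a point): middle of the top of the solid grip rib on that tub's lid, 42 mm above the tub's centre, same axes. Rib 20 mm wide (x), 64 mm long (y), 27 mm tall, standing on the lid's flat plate. Pinch it across its x faces, square to the lid; fingers have a clear lane along x, 86 mm wide, between the lid's corner sockets, which rise 3 mm above the rib. The tub is the same after a half turn.
- base_c (a point): the lower tub: same shape, size, lid and material as the other, about 1 kg, loose, standing level on the bench under the pressing board; origin at its centre, 45 mm above the bench, z up. When the other tub is seated on it, their axes parallel or a half turn apart, the upper centre is 80 mm straight above this one.
- base_socket (a point): centre of the floor of one foot recess in the lower tub's lid, 35 mm above the tub's centre, at x +44, y +59 mm from it; the others are at (+-44, +-59) mm. Each recess is 22 mm square and 10 mm deep, open at the top of a 32 mm square corner socket that rises 30 mm from the lid's plate. Each takes one foot of the other tub.
- press_c (a point): wooden pressing board, about 0.3 kg, lying on the lower tub's lid: plate 110 mm (x) by 140 mm (y), 12 mm thick, with a solid upright grip rib on top, 24 mm wide (x), 100 mm long (y), 36 mm tall; 48 mm tall in all. Origin at its centre half-way up, 24 mm above the underside; z up.
- mat_c (a point): cork mat lying fixed on the bench, 160 mm (x) by 190 mm (y), 3 mm thick; origin at the centre of its upper face, z up
- rack_seat (a point): sloping rack, fixed: red frame, plywood board 150 mm long, 176 mm wide, rising at 32 degrees towards the rack's +x (roughly the robot's left). Origin at the centre of the board's upper face, 70 mm above the bench; x level, z up. A lip on the lower (-x) edge stands 24 mm proud of the board: lift the tub square off the board by 30 mm or more before moving it aside. No roof, no sides.
- glue: bystander, to be left alone: amber glass glue bottle, upright, 52 mm across, 100 mm tall; origin at the centre of its underside
- spool: bystander, to be left alone: wooden twine spool, upright, 68 mm across, 61 mm tall; origin at the centre of its underside
- can: bystander, to be left alone: bare metal can, upright, 66 mm across, 110 mm tall; origin at the centre of its underside
- driver: bystander, to be left alone: screwdriver lying on the bench
- offcut: bystander, to be left alone: wooden offcut, 100 x 40 x 25 mm, lying flat; origin at the centre of its underside
Not all that is in view belongs to the job. Leave any pink or purple look-alike of the part that bears tub_c alone. Leave any turquoise look-alike of the part that bears press_c alone.

How it is judged:
On the way, in this order (a step that is already met when the one before it is completed fails the run):
1. the pressing board lies flat on the cork mat, let go (x of press_c in the frame of mat_c between -0.04 and 0.04 m and y of press_c in the frame of mat_c between -0.04 and 0.04 m and height (world z) of press_c below 0.032 m and angle between press_c's own z axis and vertical below 0.1 rad and contact force between press and the fingers below 0.1 N), for 0.2 s.
2. the tub has been lifted clear out of the rack (distance between tub_c and rack_seat above 0.12 m), for 0.1 s.
At the end, for the whole second after the job is handed in: Rack tub on the lower tub: centred within 6 mm, origin 76 to 83.5 mm higher, sides within 0.08 rad, level within 0.04 rad, at rest. Lower tub within 30 mm of its start. Pressing board flat on the mat, released, within 40 mm of its centre along each mat axis (all of step 1 and z of tub_c in the frame of base_c between 0.076 and 0.0835 m and horizontal distance between tub_c and base_c below 0.006 m and angle between the x axis of tub_c and the x axis of base_c, either way round below 0.08 rad and angle between tub_c's own z axis and vertical below 0.04 rad and linear speed of tub below 0.02 m/s and distance of base_c from where it was at the start of the episode below 0.03 m); the robot touches nothing.
It fails at once if the tub is slammed onto the lower one (over 80 N) (contact force between tub and base above 80 N).
It fails at once if another thing on the bench is pushed more than 40 mm or knocked over (distance of any of glue, spool, can, driver, offcut from where it was at the start of the episode above 0.04 m or angle between any of glue, spool, can's own z axis and vertical above 0.5 rad).
It also fails if it takes over 58 s, if anything falls off the work surface, if the arm or the gripper's body presses on something with over 40 N, if the wrist force passes 120 N, or if a joint passes its speed limit or range.

## Working session

There is one attempt and no reset: what is moved stays moved. The work goes in short steps, Python scripts to look and compute and a tool call to move; the robot and the scene stay as the last step left them, time stands still between calls to the robot, and variables do not carry over. Pictures are saved under pics/ and viewed, and the job is handed in when it is done.

Besides the shell and the picture viewer there is one more tool, called after ">>>" as name(argument=value, ...) on one line, values as JSON. drive_tool: Moves the arm, as the interface text tells. Its arguments: {"type":"object","properties":{"motion":{"type":"array","items":{"type":"number"}},"force":{"type":"number"}},"required":["motion"]}

```bash
ls; mkdir -p pics
python3 - <<'E'
from station import manip
import cv2
print(manip.sense())
for n in ["scene","top","wrist"]:
    s=manip.snapshot(n); cv2.imwrite(f"pics/{n}0.png",cv2.resize(s["color"][:,:,::-1],(768,576),interpolation=cv2.INTER_CUBIC))
    print(n,s["fx"],s["fy"],s["cx"],s["cy"],s["k1"]);print(s["view"])
E
```

```text
pics
{'t': 0.0, 'q': array([-1.44246835e+00,  5.28440777e-01,  1.43391372e+00,  1.17909092e-05,
        1.18139239e+00, -1.78493559e-01]), 'qd': array([ 0.00034695, -0.00051438,  0.0023807 ,  0.0007821 , -0.00025648,
        0.00030357]), 'tau': array([ 3.41041994e-05, -4.42355525e+01, -1.78024524e+01, -2.93497906e-04,
        8.45317292e-03,  7.95514609e-06]), 'tcp_pos': array([ 0.18870167, -0.59500532,  0.19714566]), 'tool_rot': array([ 9.88255398e-01,  1.52807420e-01,  3.24642241e-05, -1.07664113e-03]), 'force': array([0.00584119, 0.17283958, 0.08410436]), 'ft_torque': array([-0.00155027, -0.02977429, -0.00084749]), 'finger_gap': 1.003315473672838}
scene 490.7318314404267 490.7318314404267 251.99747697856856 193.71503296081497 -0.2065297563304055
[[-0.37435319  0.92722579 -0.01058385  0.12576001]
 [-0.58472181 -0.22718312  0.77877354  0.20955967]
 [ 0.71969445  0.29772497  0.62721587 -1.94965333]
 [ 0.          0.          0.          1.        ]]
top 449.79686899448444 449.79686899448444 258.645829470555 193.90077309027723 0.041748436651350446
[[-0.02441796 -0.99968421 -0.00593679  0.09448892]
 [ 0.99716108 -0.02477859  0.07110413 -0.51825763]
 [-0.07122878 -0.00418372  0.99745123 -1.36550112]
 [ 0.          0.          0.          1.        ]]
wrist 285.82843325879844 285.82843325879844 256.96730615068265 190.34848049054034 -0.05397077175906769
[[ 0.30280018 -0.95305051 -0.00260463 -0.62363447]
 [ 0.90311275  0.28780504 -0.31867793  0.04231307]
 [ 0.30446579  0.09414346  0.94785948 -0.38046524]
 [ 0.          0.          0.          1.        ]]
```

View pics/scene0.png

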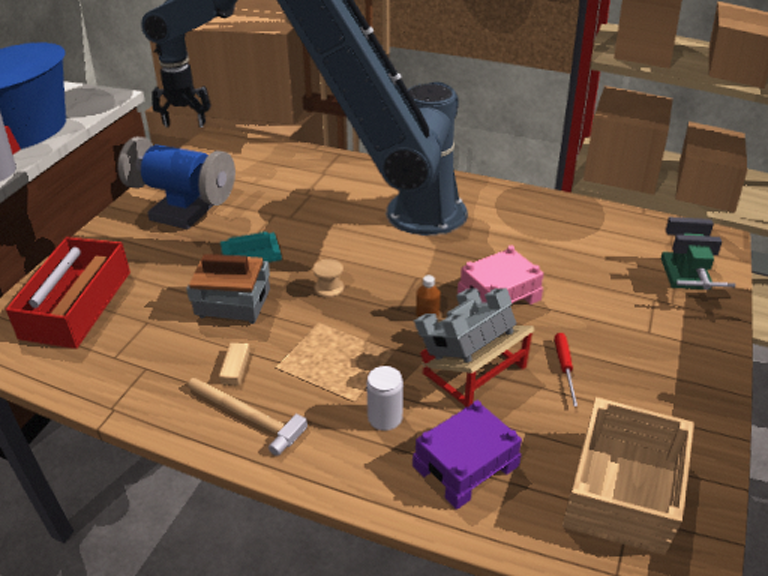

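View pics/top0.png

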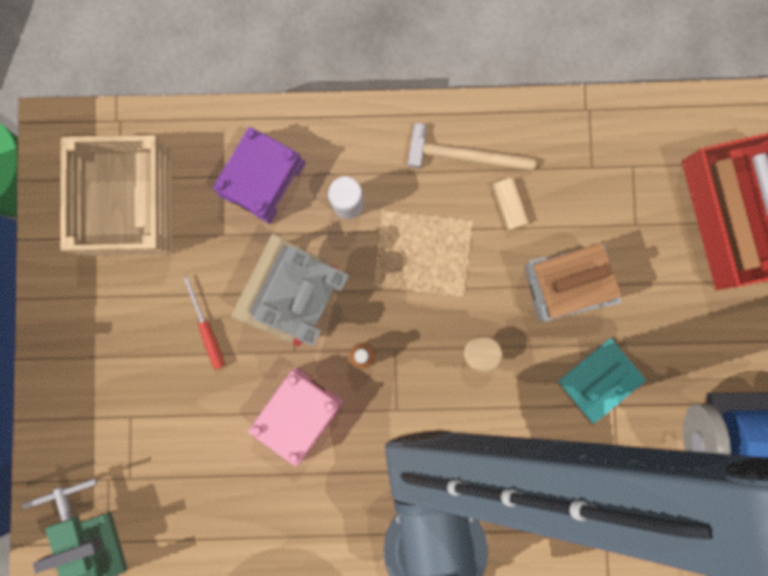

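View pics/wrist0.png

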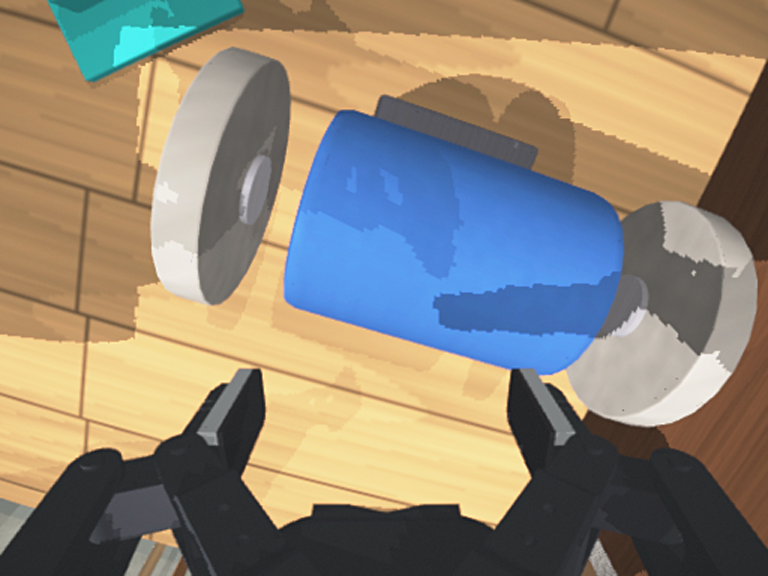

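The top view (768x576) shows the board on its tub near (575,280), mat (427,252), rack tub (298,292), glue (360,356), can (345,196) and spool (482,353). Next I'll zoom in to mark the corners.

```bash
cat > h.py <<'E'
import numpy as np, cv2
from scipy.spatial.transform import Rotation as R
from scipy.optimize import least_squares
from station import manip
def proj(s,P):
    P=np.atleast_2d(P); V=np.array(s["view"]); c=P@V[:3,:3].T+V[:3,3]
    x=c[:,0]/-c[:,2]; y=-c[:,1]/-c[:,2]; f=1+s["k1"]*(x*x+y*y)
    return np.stack([s["fx"]*x*f+s["cx"],s["fy"]*y*f+s["cy"]],1)
def back(s,uv,z):
    V=np.array(s["view"]); 
    d=(np.array(uv,float)-[s["cx"],s["cy"]])/[s["fx"],s["fy"]]; m=d.copy()
    for _ in range(20): m=d/(1+s["k1"]*(m@m))
    r=V[:3,:3].T@np.array([m[0],-m[1],-1]); o=-V[:3,:3].T@V[:3,3]
    return o+r*(z-o[2])/r[2]
def crop(s,name,u0,v0,u1,v1,k,draw=()):
    im=s["color"][:,:,::-1][v0:v1,u0:u1]; im=cv2.resize(im,None,fx=k,fy=k,interpolation=cv2.INTER_CUBIC).copy()
    for pts,col in draw:
        q=((np.array(pts)-[u0,v0]+0.5)*k).astype(int)
        cv2.polylines(im,[q.reshape(-1,1,2)],False,col,1)
    # ticks
    for u in range((u0//10+1)*10,u1,10): cv2.putText(im,str(u) if u%20==0 else "|",(int((u-u0+.5)*k)-8,8),0,.35,(0,255,255),1)
    for v in range((v0//10+1)*10,v1,10): cv2.putText(im,str(v)+"-",(0,int((v-v0+.5)*k)+4),0,.35,(0,255,255),1)
    cv2.imwrite(f"pics/{name}.png",im)
E
python3 - <<'E'
from h import *
import pickle
s={n:manip.snapshot(n) for n in ["scene","top"]}
pickle.dump(s,open("s0.pkl","wb"))
crop(s["top"],"t_press",340,150,425,225,8)
crop(s["top"],"t_tub",150,150,240,235,7)
crop(s["top"],"t_mat",245,130,325,205,7)
crop(s["scene"],"c_press",115,160,190,220,9)
crop(s["scene"],"c_tub",270,180,365,275,6)
E
```

```text
(no output)
```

View pics/t_press.png

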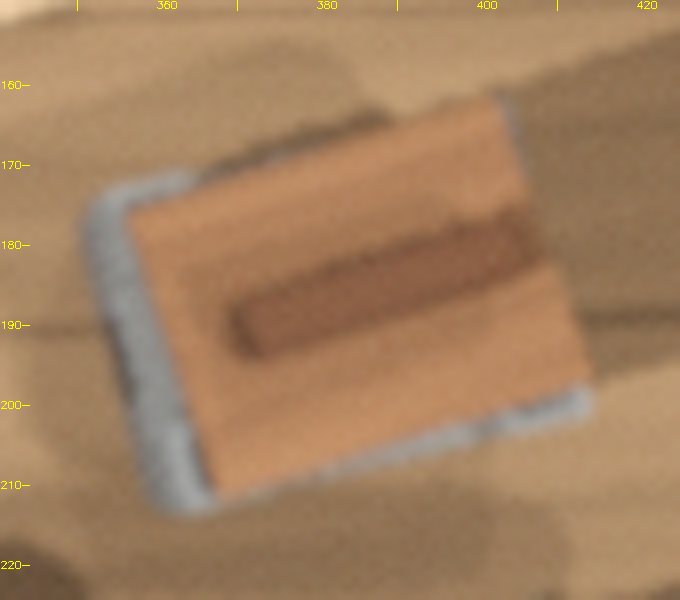

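View pics/t_tub.png

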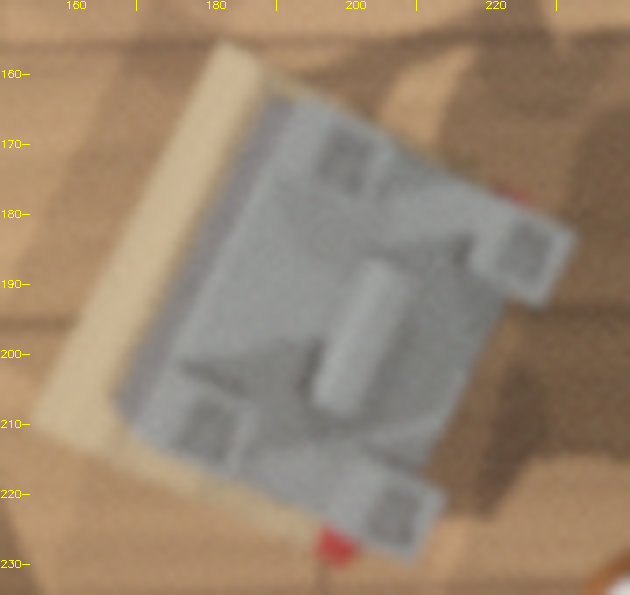

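View pics/c_press.png

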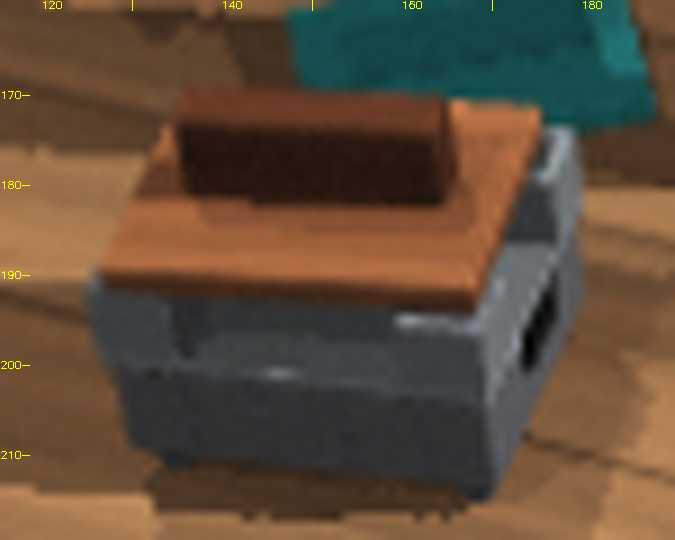

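View pics/c_tub.png

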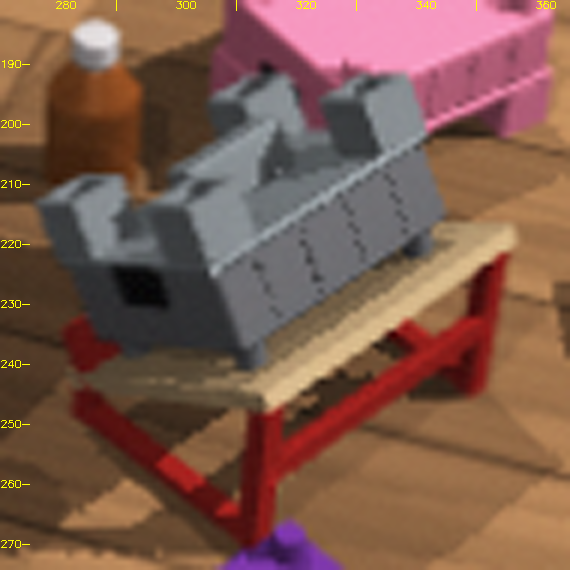

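View pics/t_mat.png

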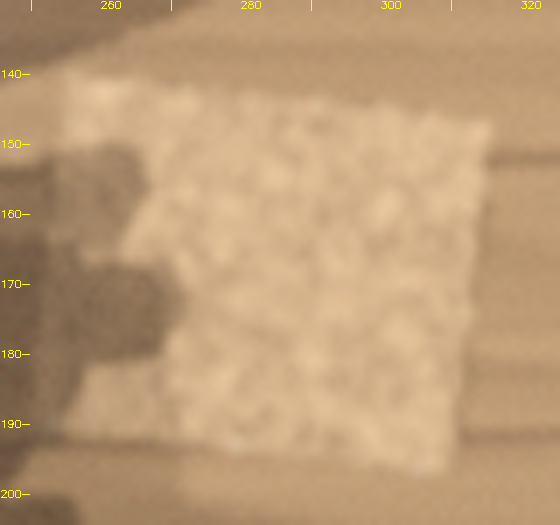

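```bash
cat > fit.py <<'E'
from h import *
import pickle
s=pickle.load(open("s0.pkl","rb")); T,S=s["top"],s["scene"]
def run(obs,f,x0):
    def res(p): return np.concatenate([(proj(c,f(p,np.array(l)))-u).ravel() for c,l,u in obs])
    r=least_squares(res,x0,loss="soft_l1"); print(r.x, "rms",np.sqrt(np.mean(res(r.x)**2))); print(res(r.x).reshape(-1,2).round(1).tolist()); return r.x
lev=lambda p,l,z=0: np.c_[ (l/1000)@R.from_euler("z",p[2]).as_matrix().T ]+[p[0],p[1],z]
# mat
mf=lambda p,l: lev(p,l,.003)
m=run([(T,[[80,95,0],[80,-95,0],[-80,-95,0]],[[253.7,139.5],[314.3,147],[308,196.5]])],mf,[.55,0,0])
pf=lambda p,l: lev(p,l,.114)
X=[[55,70,-12],[55,-70,-12],[-55,-70,-12],[-55,70,-12]]
b=run([(T,X,[[356,175.5],[401.5,162],[413,197],[367,211]]),(S,[X[0],X[1],X[2]],[[166.8,192.5],[125.5,189.5],[134,171]][:3]) ],pf,[.5,-.3,.3])
tf=lambda p,l: lev(p,l,.045)
t=run([(T,[[60,75,45],[-60,75,45],[-60,-75,45]],[[350.5,173],[361,213.5],[413.8,200.5]]),(S,[[44,59,-45],[44,-59,-45]],[[168,214],[134,211]])],tf,[.5,-.3,.3])
def kf(p,l): # tilt: lid toward -x side local => rotate about local y by -32deg
    M=(R.from_euler("z",p[2])*R.from_euler("y",-32,degrees=True)).as_matrix()
    return l/1000@M.T+[p[0],p[1],p[3]]
k=run([(T,[[-44,-59,40],[-44,59,40],[44,-59,40],[44,59,40]],[[224.5,185.5],[205.5,223.5],[199,172],[180,211.5]]),(S,[[-44,-59,-45],[44,-59,-45]],[[311,239],[338.5,220]])],kf,[.5,.2,1.2,.11])
pickle.dump((m,b,t,k),open("fit0.pkl","wb"))
def boxes(f,p,bs):
    o=[]
    for x0,x1,y0,y1,z0,z1 in bs:
        c=lambda z:np.array([[x0,y0,z],[x1,y0,z],[x1,y1,z],[x0,y1,z],[x0,y0,z]],float)
        o+= [f(p,c(z0)),f(p,c(z1))]+[f(p,np.array([[x,y,z0],[x,y,z1]],float)) for x in(x0,x1) for y in(y0,y1)]
    return o
tubB=[(-60,60,-75,75,-33,15),(-10,10,-32,32,15,42)]+[(sx*44-16,sx*44+16,sy*59-16,sy*59+16,15,45) for sx in(1,-1) for sy in(1,-1)]+[(sx*44-8,sx*44+8,sy*59-8,sy*59+8,-45,-33) for sx in(1,-1) for sy in(1,-1)]
prB=[(-55,55,-70,70,-24,-12),(-12,12,-50,50,-12,24)]
def dr(c,L,col): return [(proj(c,l),col) for l in L]
if __name__=="__main__":
  for n,c,a,q in [("ot_press",T,(340,150,425,225),8),("oc_press",S,(115,160,190,220),10)]:
    crop(c,n,*a,q,dr(c,boxes(pf,b,prB),(0,255,0))+dr(c,boxes(tf,t,tubB),(255,255,0)))
  for n,c,a,q in [("ot_tub",T,(150,150,240,235),7),("oc_tub",S,(270,180,365,275),6)]:
    crop(c,n,*a,q,dr(c,boxes(kf,k,tubB),(0,255,0)))
E
python3 fit.py
```

```text
[ 0.60052975  0.01049074 -0.14694769] rms 0.3664164737576583
[[0.1, -0.2], [-0.3, -0.4], [0.2, 0.7]]
[ 0.52806595 -0.28067259  0.27628161] rms 0.7282360918268478
[[-1.0, -0.3], [-0.2, -1.2], [0.6, 0.1], [-0.1, 0.5], [-0.1, -0.5], [-0.8, -0.1], [0.6, -1.7]]
[ 0.52715027 -0.27694981  0.22242987] rms 0.6812727263055878
[[0.8, 0.2], [1.1, -0.4], [-1.4, -0.0], [0.1, 0.4], [0.7, -0.1]]
[0.51141843 0.25955507 1.13684234 0.11505207] rms 10.309293332042843
[[-1.4, -0.4], [0.8, -0.2], [-2.2, 0.8], [-0.9, 0.8], [-17.7, -2.6], [-25.2, 17.6]]
```

View pics/oc_tub.png

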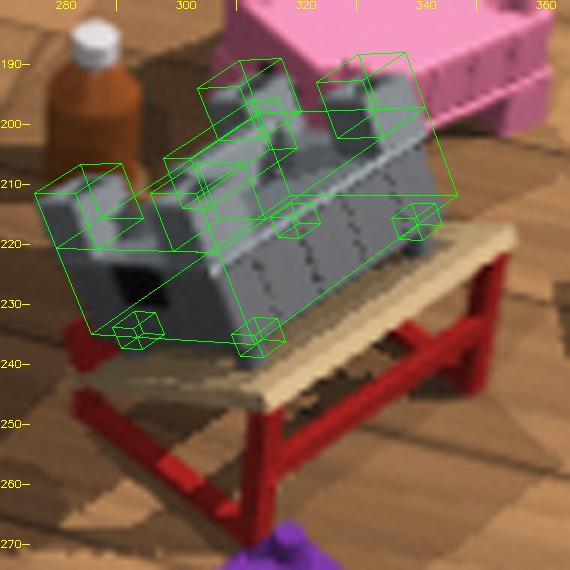

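View pics/ot_tub.png

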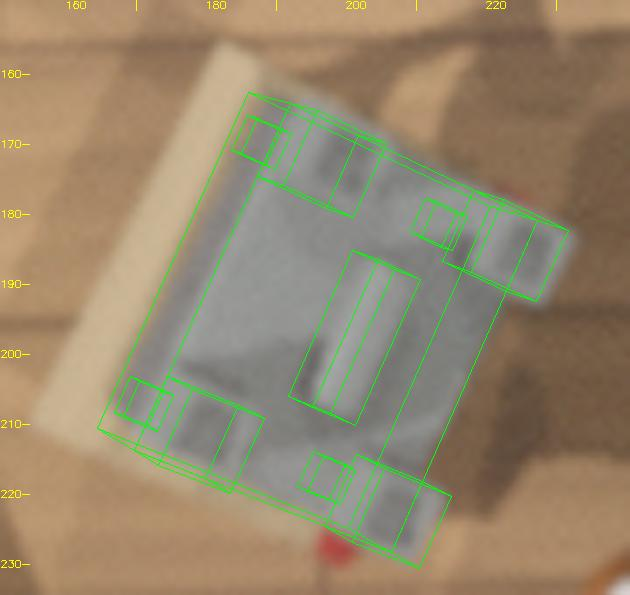

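View pics/oc_press.png

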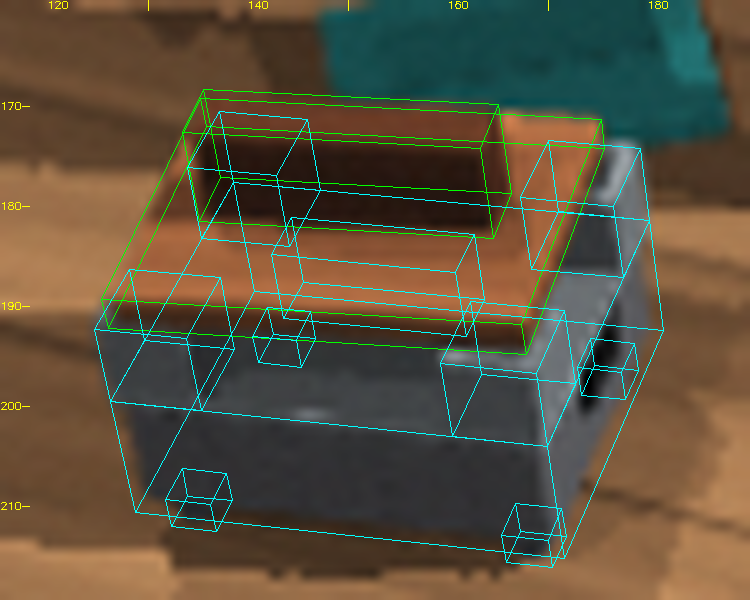

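View pics/ot_press.png

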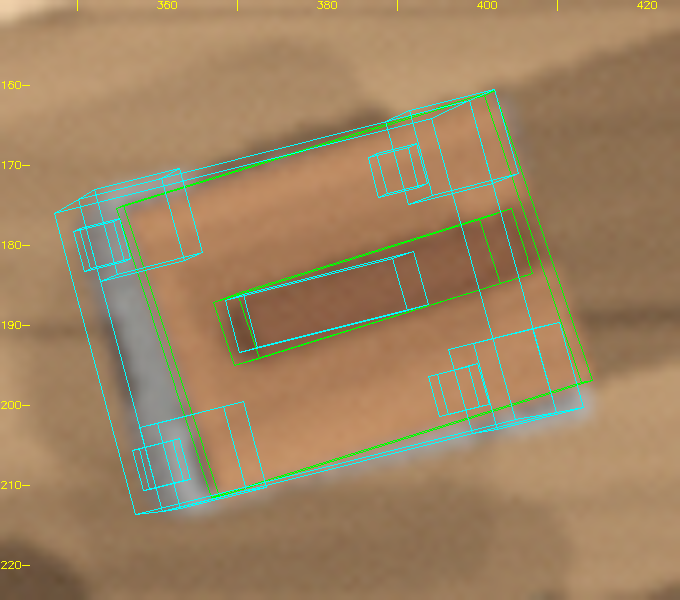

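```bash
sed -i 's/(S,\[\[-44,-59,-45\],\[44,-59,-45\]\],\[\[311,239\],\[338.5,220\]\])/(S,[[44,-59,-45],[44,59,-45],[-44,-59,-45]],[[311,239],[338.5,220],[289.5,237.5]])/' fit.py; python3 fit.py
cat >> h.py <<'E'
def down(yaw): # tool x at yaw, z down
    c,s=np.cos(yaw),np.sin(yaw); return np.array([[c,s,0],[s,-c,0],[0,0,-1.]])
def rel(pos,M):
    st=manip.sense(); A=R.from_quat(st["tool_rot"]).as_matrix()
    d=A.T@(np.array(pos)-st["tcp_pos"])*1000; r=R.from_matrix(A.T@M).as_rotvec(degrees=True)
    print("t",round(st["t"],2),"row",d.round(1),r.round(1),"tcp",st["tcp_pos"].round(4),"q",st["q"].round(2),"F",st["force"].round(1),"gap",round(st["finger_gap"]*85.4,1))
E
python3 - <<'E'
from h import *
rel([.528,-.281,.27],down(1.847))
E
```

```text
[ 0.60052975  0.01049074 -0.14694769] rms 0.3664164737576583
[[0.1, -0.2], [-0.3, -0.4], [0.2, 0.7]]
[ 0.52806595 -0.28067259  0.27628161] rms 0.7282360918268478
[[-1.0, -0.3], [-0.2, -1.2], [0.6, 0.1], [-0.1, 0.5], [-0.1, -0.5], [-0.8, -0.1], [0.6, -1.7]]
[ 0.52715027 -0.27694981  0.22242987] rms 0.6812727263055878
[[0.8, 0.2], [1.1, -0.4], [-1.4, -0.0], [0.1, 0.4], [0.7, -0.1]]
[0.51328246 0.25660353 1.09627839 0.11062134] rms 0.6712481604226006
[[0.2, 0.2], [0.9, -0.5], [-0.0, 0.4], [-0.2, -0.5], [-0.2, -0.1], [-0.0, 0.3], [2.1, -0.4]]
t 0.25 row [ 418.4 -197.4  -72.1] [ -0.   -0.1 -88.2] tcp [ 0.1887 -0.5954  0.1976] q [-1.44  0.53  1.43  0.    1.18 -0.18] F [ 0.2 -0.6 -0.4] gap 85.5
```

View pics/oc_tub.png

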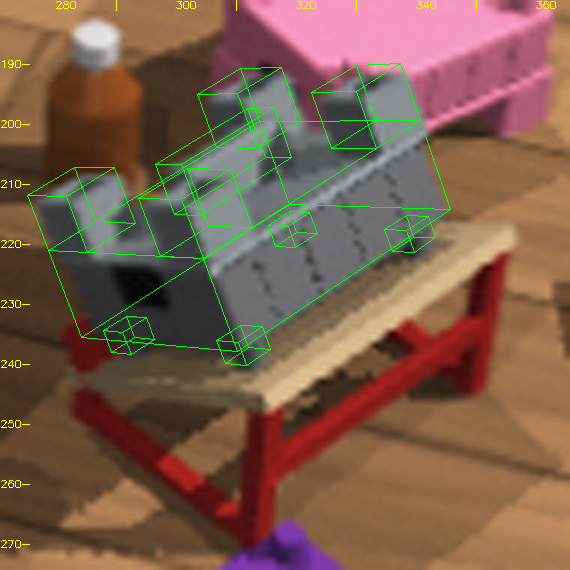

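View pics/ot_tub.png

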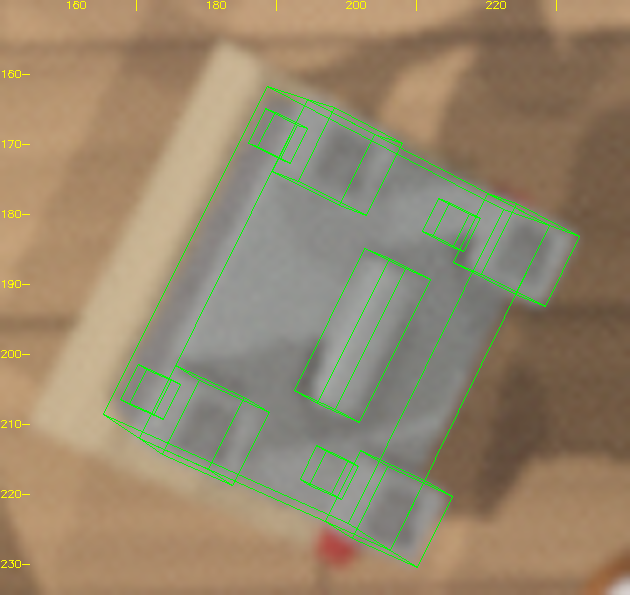

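>>> drive_tool(motion=[0,0,-60,0,0,-10,85,50,-20,-72,0,0,-20,85,110,-45,-72,0,0,-30,85,170,-75,-72,0,0,-41,85,230,-105,-72,0,0,-52,85,290,-135,-72,0,0,-62,85,350,-165,-72,0,0,-73,85,400,-190,-72,0,0,-83,85])

```text
t: 1.25
tcp_pos: [0.5037, -0.3019, 0.2699]
tool_rot: [0.637, 0.771, 0.0, -0.0]
force: [0.2, -1.7, -0.6]
finger_gap: 1.002
```

Run:
```python
from h import *
rel([.528,-.281,.23],down(1.847))
```

```text
t 1.25 row [15.9 27.8 40. ] [ 0.  -0.  -4.9] tcp [ 0.5037 -0.3019  0.2699] q [-0.73  0.4   1.44  0.    1.3  -0.92] F [ 0.2 -1.7 -0.6] gap 85.5
```

>>> drive_tool(motion=[16,28,30,0,0,-5,85,16,28,30,0,0,-5,85,16,28,30,0,0,-5,85])

```text
t: 1.62
tcp_pos: [0.5279, -0.2814, 0.2401]
tool_rot: [0.603, 0.798, -0.0, -0.0]
force: [-0.4, 0.2, 0.8]
finger_gap: 0.995
```

Run:
```python
from h import *
import pickle
rel([.528,-.281,.23],down(1.847))
w=manip.snapshot("wrist")
import fit as f
crop(w,"w1",100,50,512,350,1.9,f.dr(w,f.boxes(f.pf,f.b,f.prB),(0,255,0)))
```

```text
t 1.62 row [ 0.4  0.2 10.1] [-0.  -0.   0.1] tcp [ 0.5279 -0.2814  0.2401] q [-0.68  0.45  1.45 -0.    1.24 -0.95] F [-0.4  0.2  0.8] gap 85.0
[ 0.60052975  0.01049074 -0.14694769] rms 0.3664164737576583
[[0.1, -0.2], [-0.3, -0.4], [0.2, 0.7]]
[ 0.52806595 -0.28067259  0.27628161] rms 0.7282360918268478
[[-1.0, -0.3], [-0.2, -1.2], [0.6, 0.1], [-0.1, 0.5], [-0.1, -0.5], [-0.8, -0.1], [0.6, -1.7]]
[ 0.52715027 -0.27694981  0.22242987] rms 0.6812727263055878
[[0.8, 0.2], [1.1, -0.4], [-1.4, -0.0], [0.1, 0.4], [0.7, -0.1]]
[0.51328246 0.25660353 1.09627839 0.11062134] rms 0.6712481604226006
[[0.2, 0.2], [0.9, -0.5], [-0.0, 0.4], [-0.2, -0.5], [-0.2, -0.1], [-0.0, 0.3], [2.1, -0.4]]
```

View pics/w1.png

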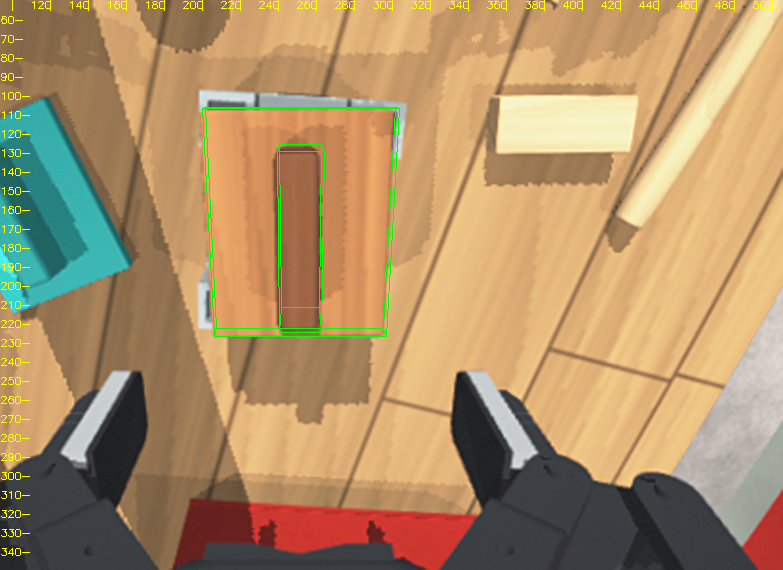

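The wrist view shows the board overlay matching within about 1 px, with the rib at (262,185). I'll descend and grip it.

>>> drive_tool(motion=[0,0,35,0,0,0,85,0,0,70,0,0,0,85,0,0,105,0,0,0,85,0,0,124,0,0,0,85,0,0,132,0,0,0,70,0,0,132,0,0,0,15,0,0,132,0,0,0,15,0,0,132,0,0,0,15], force=40)

```text
t: 2.68
tcp_pos: [0.5285, -0.2826, 0.1097]
tool_rot: [0.603, 0.798, -0.0, 0.001]
force: [-0.2, -0.7, -1.1]
finger_gap: 0.184
```

>>> drive_tool(motion=[0,0,0,0,0,0,15,0,0,0,0,0,0,15,0,0,0,0,0,0,15])

```text
t: 3.05
tcp_pos: [0.5286, -0.2826, 0.1098]
tool_rot: [0.603, 0.798, -0.0, 0.001]
force: [0.1, -0.6, 0.5]
finger_gap: 0.174
```

Run:
```python
from h import *
rel([.528,-.281,.108],down(1.847))
rel([.6,.0105,.19],down(1.571-.147))
```

```text
t 3.05 row [ 1.7 -0.1  1.8] [ 0.1  0.1 -0. ] tcp [ 0.5286 -0.2826  0.1098] q [-0.68  0.6   1.58  0.    0.95 -0.95] F [ 0.1 -0.6  0.5] gap 14.8
t 3.05 row [262.3 148.8 -80.6] [ 0.1  0.1 24.2] tcp [ 0.5286 -0.2826  0.1098] q [-0.68  0.6   1.58  0.    0.95 -0.95] F [ 0.1 -0.6  0.5] gap 14.8
```

Run:
```python
from h import *
w=manip.snapshot("wrist")
crop(w,"w2",100,50,512,384,1.8)
```

```text
(no output)
```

View pics/w2.png

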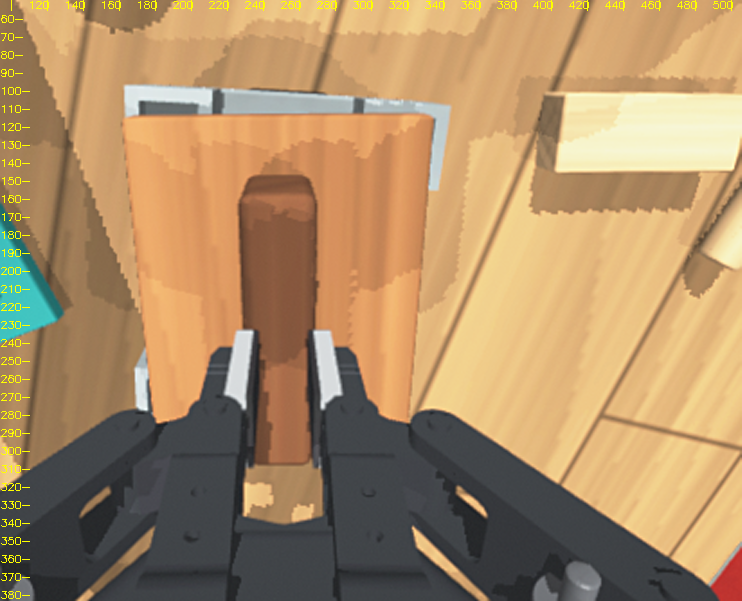

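The pads are at the rib's sides, around (235,255) and (325,255). I'll command a full close to be sure of the grip, then lift.

>>> drive_tool(motion=[0,0,0,0,0,0,0,0,0,0,0,0,0,0,0,0,0,0,0,0,0,0,0,-20,0,0,0,0,0,0,-50,0,0,0,0,0,0,-80,0,0,0,0], force=50)

```text
t: 3.85
tcp_pos: [0.5282, -0.2823, 0.1903]
tool_rot: [0.603, 0.798, -0.0, 0.001]
force: [-0.0, -0.6, -1.0]
finger_gap: -0.0
```

Run:
```python
from h import *
rel([.6,.0105,.19],down(1.571-.147))
w=manip.snapshot("wrist")
crop(w,"w3",100,50,512,384,1.8)
```

```text
t 3.85 row [2.621e+02 1.489e+02 1.000e-01] [ 0.1  0.1 24.2] tcp [ 0.5282 -0.2823  0.1903] q [-0.68  0.5   1.51  0.    1.13 -0.95] F [-0.  -0.6 -1. ] gap -0.0
```

View pics/w3.png

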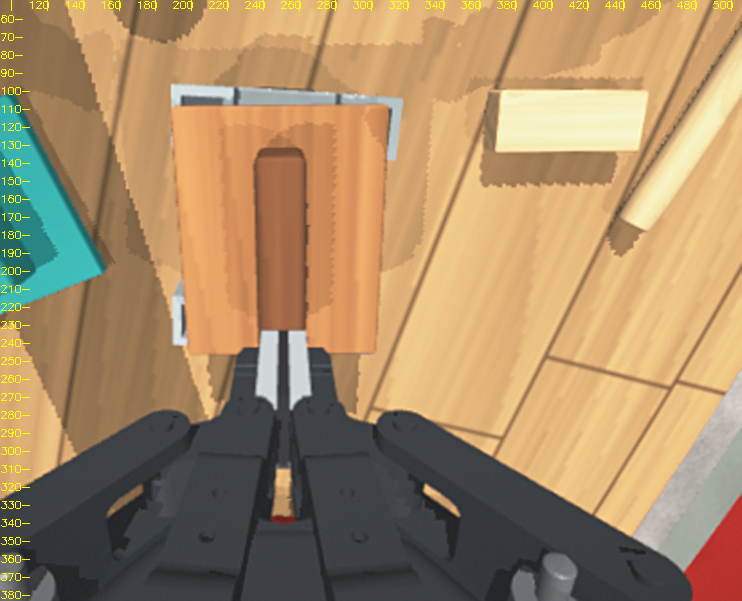

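```bash
python3 - <<'E' 2>&1 | grep -v rms | tail -8
from h import *
w=manip.snapshot("wrist"); st=manip.sense()
A=R.from_quat(st["tool_rot"]).as_matrix()
for z in (0,-.019,-.05): print(z,proj(w,st["tcp_pos"]+A@[0,0,z]))
V=w["view"]; print("cam in tool",A.T@(-V[:3,:3].T@V[:3,3]-st["tcp_pos"]))
print("tcp ground", proj(w,[*st["tcp_pos"][:2],.138]), manip.hold_point_z)
import fit as f
crop(w,"w4",100,50,512,384,1.8,f.dr(w,f.boxes(f.pf,f.b,f.prB),(0,255,0)))
E
```

```text
-0.019 [[257.66331583 235.21763888]]
-0.05 [[257.80979872 263.31375389]]
cam in tool [ 0.08218448 -0.00052231 -0.17683132]
tcp ground [[257.056913   194.44730274]] 0.0187
[[0.1, -0.2], [-0.3, -0.4], [0.2, 0.7]]
[[-1.0, -0.3], [-0.2, -1.2], [0.6, 0.1], [-0.1, 0.5], [-0.1, -0.5], [-0.8, -0.1], [0.6, -1.7]]
[[0.8, 0.2], [1.1, -0.4], [-1.4, -0.0], [0.1, 0.4], [0.7, -0.1]]
[[0.2, 0.2], [0.9, -0.5], [-0.0, 0.4], [-0.2, -0.5], [-0.2, -0.1], [-0.0, 0.3], [2.1, -0.4]]
```

View pics/w4.png

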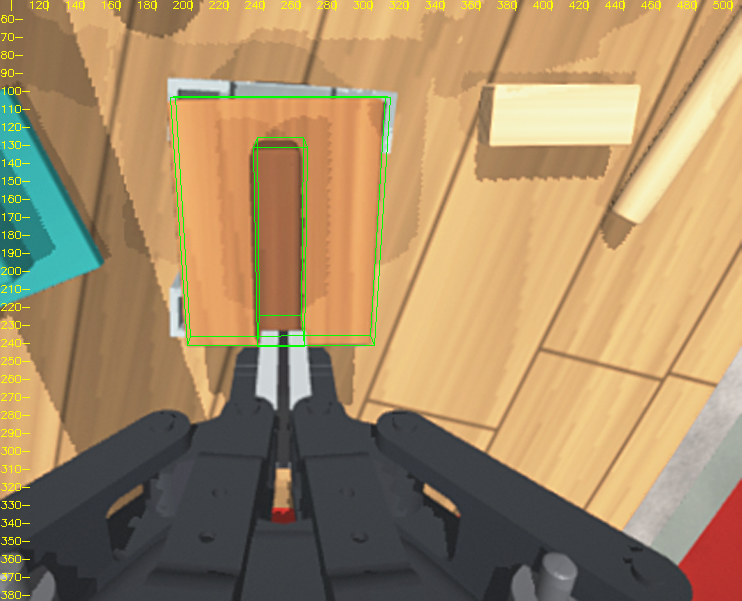

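```bash
python3 - <<'E' 2>&1
from h import *
w=manip.snapshot("wrist"); st=manip.sense()
A=R.from_quat(st["tool_rot"]).as_matrix()
for x in (-.011,0,.011):
  for z in (0,-.01,-.019,-.05): print(x,z,proj(w,st["tcp_pos"]+A@[x,0.0,z]).round(0))
print(st["finger_gap"],st["tcp_pos"],st["force"],st["t"])
for n,a in (("scene",(100,130,220,240)),("top",(330,130,440,230))):
  s=manip.snapshot(n); crop(s,"x"+n,*a,6)
E
```

```text
-0.011 0 [[256. 235.]]
-0.011 -0.01 [[256. 242.]]
-0.011 -0.019 [[256. 249.]]
-0.011 -0.05 [[256. 279.]]
0 0 [[256. 220.]]
0 -0.01 [[256. 227.]]
0 -0.019 [[256. 233.]]
0 -0.05 [[256. 261.]]
0.011 0 [[256. 205.]]
0.011 -0.01 [[256. 211.]]
0.011 -0.019 [[256. 217.]]
0.011 -0.05 [[256. 242.]]
0.001120373257616184 [ 0.52933614 -0.28318613  0.19131955] [-0.38966807  0.95747967  0.09554633] 4.0
```

View pics/xscene.png

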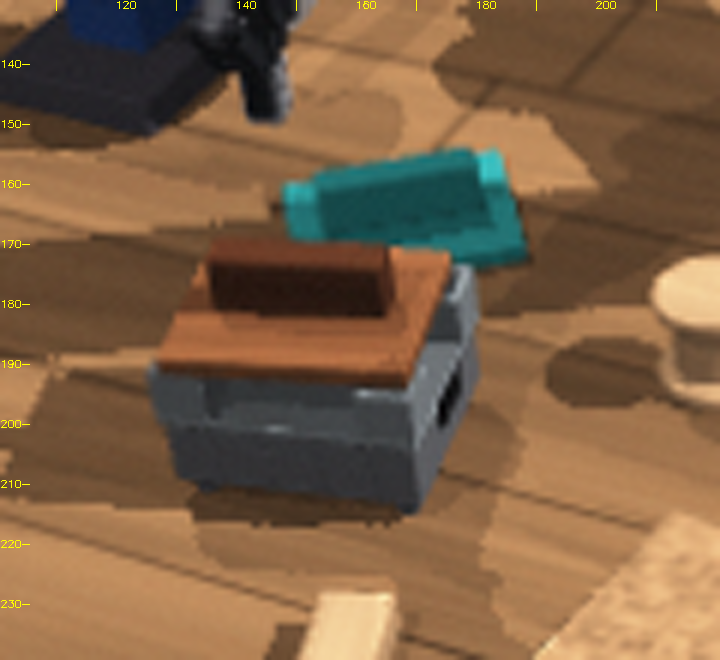

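```bash
python3 - <<'E' 2>&1
from h import *
S=manip.snapshot("scene");T=manip.snapshot("top");W=manip.snapshot("wrist"); st=manip.sense()
print([proj(c,st["tcp_pos"]).round(1) for c in(S,T,W)], R.from_quat(st["tool_rot"]).as_matrix().round(3))
tip=proj(S,st["tcp_pos"])
crop(S,"ys",110,60,210,160,6,[(np.array([[-3,0],[3,0]])+tip,(0,255,0))])
tp=proj(T,st["tcp_pos"])
crop(T,"yt",330,130,450,230,6,[(np.array([[-3,0],[3,0]])+tp,(0,255,0))])
E
```

```text
[array([[146.1, 158.4]]), array([[393.3, 183.4]]), array([[257.8, 223.3]])] [[-0.273  0.962 -0.   ]
 [ 0.962  0.273  0.   ]
 [ 0.    -0.    -1.   ]]
```

View pics/ys.png

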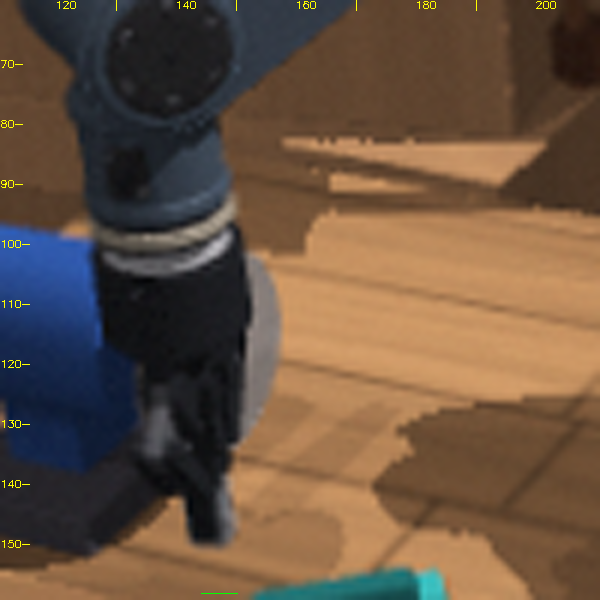

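View pics/yt.png

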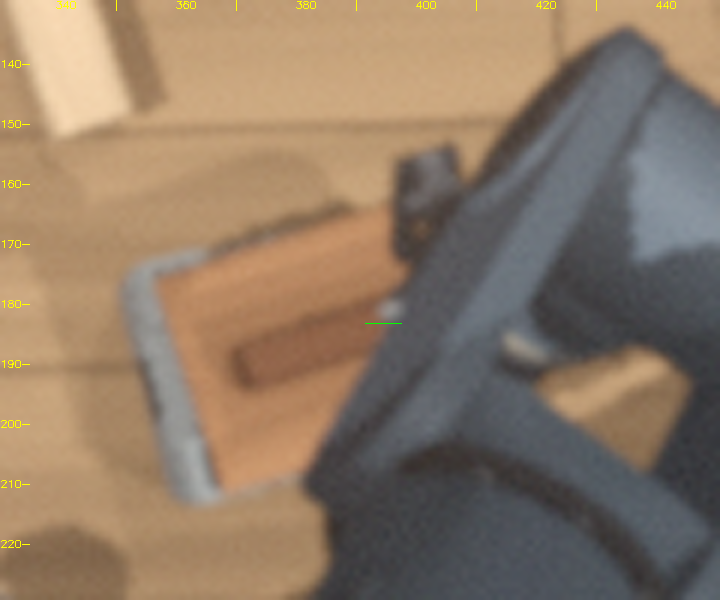

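```bash
python3 - <<'E' 2>&1
from h import *
S=manip.snapshot("scene");W=manip.snapshot("wrist"); st=manip.sense()
A=R.from_quat(st["tool_rot"]).as_matrix()
P=lambda o:st["tcp_pos"]+A@o
for fx in (.011,.006):
  f=lambda p: np.r_[(proj(W,P(p+[fx,0,0]))[0]-[257.2,233.4]),(proj(S,P(p))[0]-[144.8,149.3])]
  r=least_squares(f,[0,0,-.01]); print(fx,r.x*1000,r.fun)
print(manip.sense()["t"])
crop(W,"w5",200,180,320,280,6.5)
E
```

```text
0.011 [ -0.5007791   -0.46433854 -34.84278051] [-0.0030476  -0.08496366 -0.44905572 -0.19347466]
0.006 [  3.39521414  -0.45741218 -32.9790099 ] [0.00500225 0.15804574 0.8231532  0.35782584]
4.35
```

View pics/w5.png

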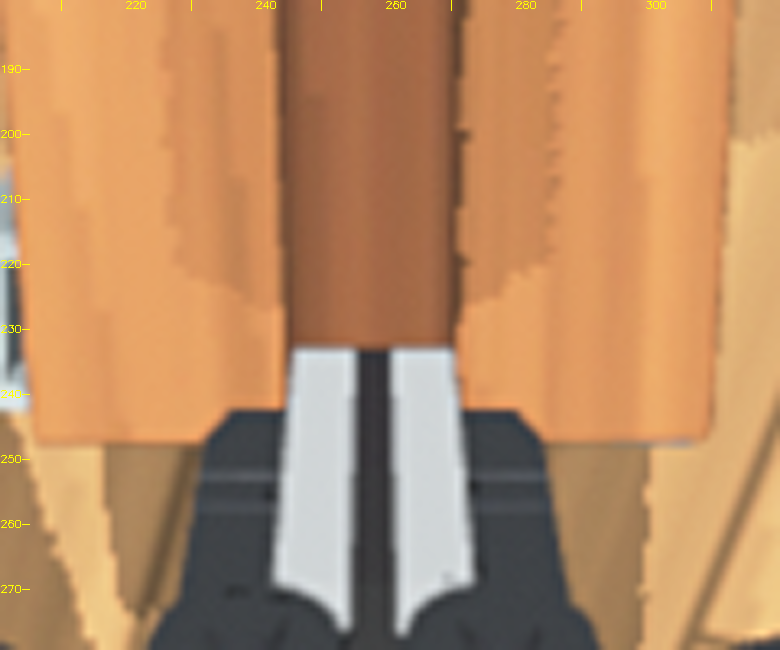

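The fingers closed above the rib. Triangulating the fingertips from the wrist and scene pictures puts them about 35 mm behind the reported TCP along the tool axis, with no sideways offset. I'll use that 35 mm correction and try again.

>>> drive_tool(motion=[0,0,0,0,0,0,85,0,0,0,0,0,0,85,0,0,10,0,0,0,85,0,0,40,0,0,0,85,0,0,70,0,0,0,85,0,0,95,0,0,0,85,0,0,110,0,0,0,85,0,0,115,0,0,0,85])

```text
t: 5.35
tcp_pos: [0.5275, -0.2818, 0.0725]
tool_rot: [0.603, 0.798, 0.0, -0.001]
force: [0.8, -0.4, 1.0]
finger_gap: 0.999
```

>>> drive_tool(motion=[0,0,0,0,0,0,5,0,0,0,0,0,0,5,0,0,0,0,0,0,5,0,0,0,0,0,0,5,0,0,0,0,0,0,5], force=50)

```text
t: 5.98
tcp_pos: [0.5279, -0.2822, 0.0734]
tool_rot: [0.603, 0.798, -0.0, 0.0]
force: [0.0, 0.5, 4.7]
finger_gap: 0.277
```

Run:
```python
from h import *
rel([.6,.0105,.19],down(1.571-.147))
w=manip.snapshot("wrist")
crop(w,"w6",100,50,512,384,1.8)
```

```text
t 5.97 row [ 261.8  149.2 -116.7] [ 0.   0.  24.2] tcp [ 0.5279 -0.2822  0.0734] q [-0.68  0.66  1.6  -0.    0.88 -0.95] F [0.  0.5 4.7] gap 23.6
```

View pics/w6.png

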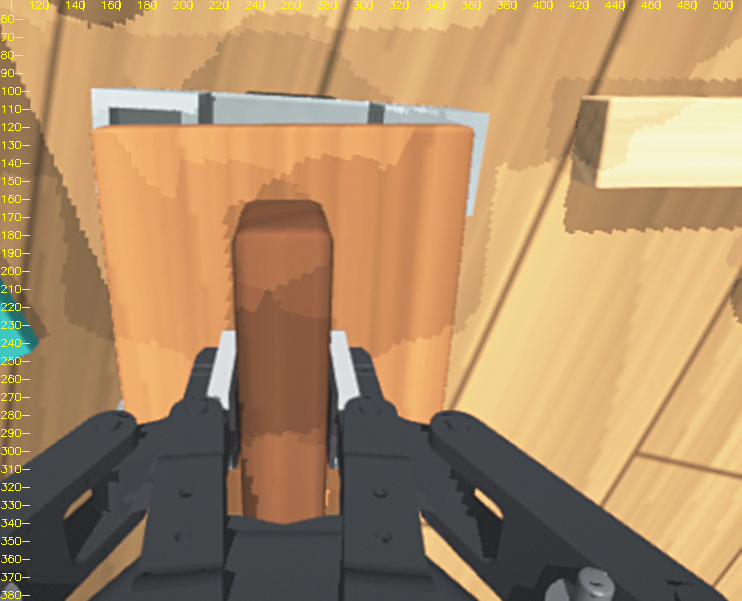

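Gripped: the opening reads 23.6 mm on the 24 mm rib. Lifting and carrying it to the mat.

>>> drive_tool(motion=[0,0,-12,0,0,0,5,0,0,-30,0,0,0,5,0,0,-55,0,0,0,5,30,16,-65,0,0,3,5,70,40,-70,0,0,7,5,110,62,-70,0,0,10,5,150,85,-70,0,0,14,5,190,108,-70,0,0,18,5])

```text
t: 7.02
tcp_pos: [0.5803, -0.0684, 0.1442]
tool_rot: [0.721, 0.693, 0.0, 0.001]
force: [0.9, -0.9, -3.7]
finger_gap: 0.273
```

Run:
```python
from h import *
rel([.6,.0105,.10],down(1.571-.147))
```

```text
t 7.03 row [79.7 16.4 44.2] [0.1 0.  6.1] tcp [ 0.5803 -0.0684  0.1442] q [-0.31  0.54  1.59 -0.    1.01 -0.27] F [ 0.9 -0.9 -3.7] gap 23.3
```

>>> drive_tool(motion=[30,6,0,0,0,2,5,65,14,10,0,0,5,5,80,16,40,0,0,6,5,80,16,75,0,0,6,5,80,16,105,0,0,6,5,80,16,130,0,0,6,5,80,16,142,0,0,6,5,80,16,148,0,0,6,5])

```text
t: 8.02
tcp_pos: [0.6, 0.0107, -0.0038]
tool_rot: [0.757, 0.654, 0.0, 0.001]
force: [-0.6, -0.3, -2.8]
finger_gap: 0.276
```

Run:
```python
from h import *
rel([.6,.0105,-.0136],down(1.571-.147))
w=manip.snapshot("scene")
crop(w,"s7",150,150,300,290,4)
```

```text
t 8.03 row [-0.2  0.   9.8] [0.1 0.  0.1] tcp [ 0.6     0.0107 -0.0038] q [-0.17  0.78  1.63 -0.    0.73 -0.02] F [-0.6 -0.3 -2.8] gap 23.6
```

View pics/s7.png

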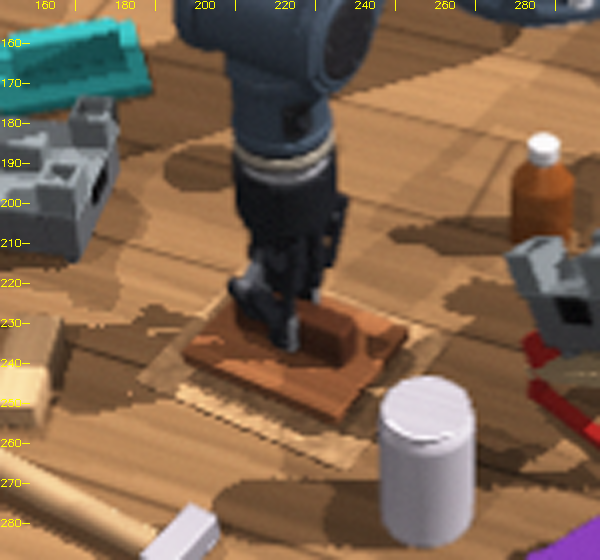

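The board hangs just above the mat, roughly centred. Lowering the last 10 mm and letting go.

>>> drive_tool(motion=[0,0,5,0,0,0,5,0,0,9,0,0,0,5,0,0,10,0,0,0,5,0,0,10,0,0,0,35,0,0,10,0,0,0,85,0,0,10,0,0,0,85,0,0,5,0,0,0,85,0,0,-20,0,0,0,85])

```text
t: 9.07
tcp_pos: [0.5984, 0.0109, 0.0151]
tool_rot: [0.757, 0.654, -0.001, -0.001]
force: [-0.8, 0.2, -0.3]
finger_gap: 0.996
```

>>> drive_tool(motion=[0,0,-60,0,0,0,85,0,0,-120,0,0,0,85,0,0,-170,0,0,0,85])

```text
t: 9.45
tcp_pos: [0.5992, 0.0109, 0.188]
tool_rot: [0.757, 0.654, -0.0, 0.0]
force: [0.8, -0.1, 0.4]
finger_gap: 0.995
```

Run:
```python
from h import *
import pickle
rel([.6,.0105,-.0136],down(1.571-.147))
s={n:manip.snapshot(n) for n in["scene","top","wrist"]}
pickle.dump(s,open("s1.pkl","wb"))
crop(s["scene"],"s8",110,150,300,280,4)
crop(s["top"],"t8",240,110,440,240,4)
crop(s["top"],"t8b",340,150,425,225,8)
crop(s["scene"],"s8b",115,160,190,220,10)
```

```text
t 9.45 row [-2.000e-01  9.000e-01  2.016e+02] [-0.   0.   0.1] tcp [0.5992 0.0109 0.188 ] q [-0.17  0.5   1.51 -0.    1.13 -0.02] F [ 0.8 -0.1  0.4] gap 85.0
```

View pics/s8.png

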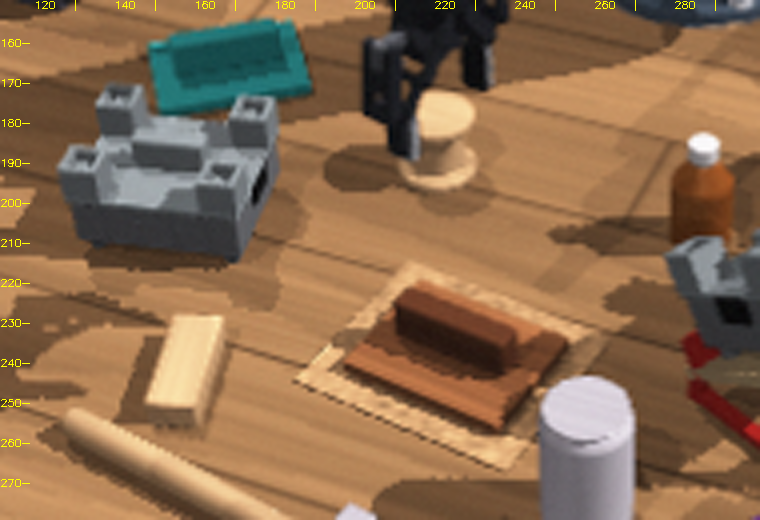

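View pics/t8b.png

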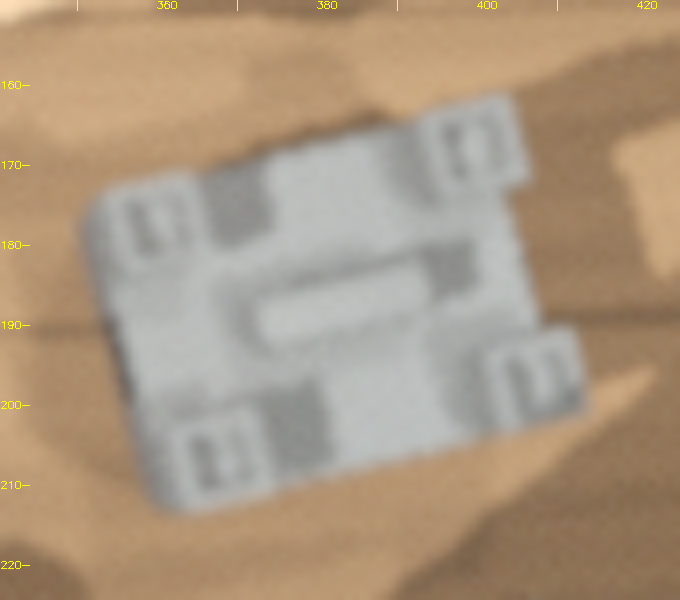

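View pics/s8b.png

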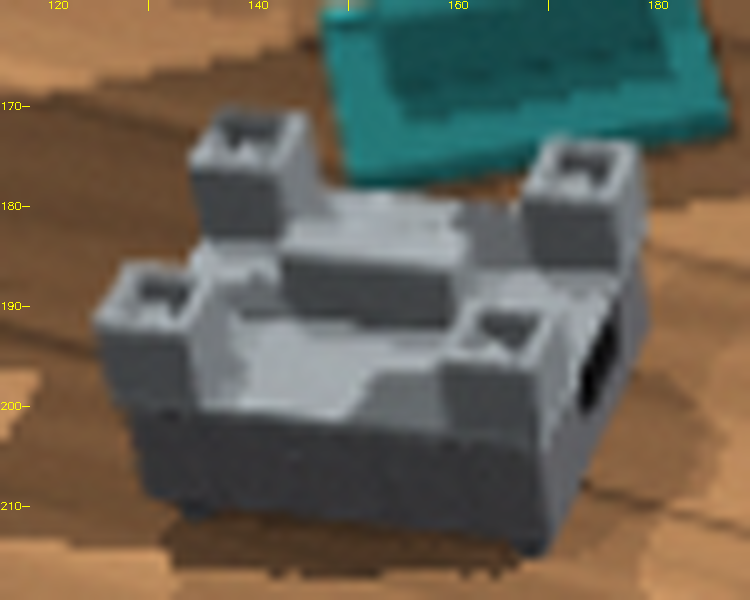

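Run:
```python
from h import *
rel([.527,-.277,.23],down(1.571+.225))
```

```text
t 9.6 row [-295.3  -31.5  -41. ] [  0.3   0.1 -21.2] tcp [0.6012 0.0106 0.1891] q [-0.17  0.5   1.51 -0.    1.12 -0.02] F [ 0.4  0.5 -0. ] gap 85.0
```

>>> drive_tool(motion=[-40,-4,-30,0,0,-4,85,-90,-10,-41,0,0,-9,85,-145,-16,-41,0,0,-14,85,-200,-22,-41,0,0,-18,85,-255,-28,-41,0,0,-21,85,-295,-31,-41,0,0,-21,85,-295,-31,-41,0,0,-21,85,-295,-31,-41,0,0,-21,85])

```text
t: 10.6
tcp_pos: [0.5267, -0.2758, 0.2286]
tool_rot: [0.625, 0.781, 0.002, 0.001]
force: [-0.2, 0.1, -0.5]
finger_gap: 0.994
```

Run:
```python
from h import *
import pickle
rel([.527,-.277,.23],down(1.571+.225))
w=manip.snapshot("wrist"); pickle.dump(w,open("w9.pkl","wb"))
crop(w,"w9",170,70,330,240,4)
```

```text
t 10.6 row [-1.2  0.  -1.4] [ 0.2 -0.  -0.3] tcp [ 0.5267 -0.2758  0.2286] q [-0.67  0.45  1.48  0.    1.21 -0.89] F [-0.2  0.1 -0.5] gap 84.9
```

View pics/w9.png

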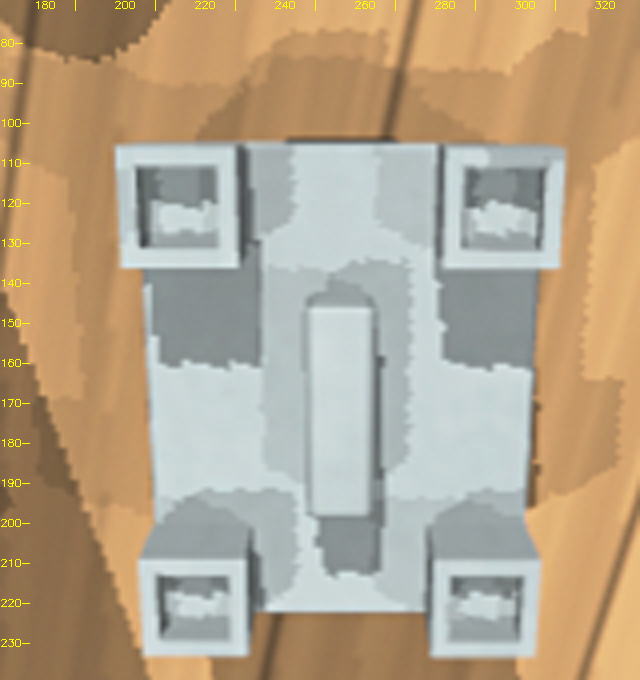

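Run:
```python
from h import *
import pickle
w=pickle.load(open("w9.pkl","rb")); s1=pickle.load(open("s1.pkl","rb"))
def run(obs,f,x0):
    res=lambda p: np.concatenate([(proj(c,f(p,np.array(l,float)))-u).ravel() for c,l,u in obs])
    r=least_squares(res,x0,loss="soft_l1"); print(r.x.round(4),"rms",np.sqrt(np.mean(res(r.x)**2)).round(2)); print(res(r.x).reshape(-1,2).round(1).tolist()); return r.x
tf=lambda p,l: (l/1000)@R.from_euler("z",p[2]).as_matrix().T+[p[0],p[1],p[3] if len(p)>3 else .045]
X=[];U=[]
def sock(sx,sy,c): # TL TR BR BL
    for (dx,dy),u in zip([(-16,16),(16,16),(16,-16),(-16,-16)],c): X.append([sx*44+dx,sy*59+dy,45]);U.append([u[0]/4-.5+170,u[1]/4-.5+70])
sock(-1,1,[(116,147),(243,145),(239,268),(122,268)])
sock(1,1,[(444,146),(566,147),(561,268),(443,268)])
sock(-1,-1,[(138,559),(248,559),(249,656),(142,657)])
sock(1,-1,[(429,559),(541,559),(536,656),(432,656)])
p=run([(w,X,np.array(U))],tf,[.527,-.277,.22])
run([(w,X,np.array(U))],tf,[.527,-.277,.22,.045])
Y=[[-44,-59,42],[-44,59,42],[44,-59,42],[44,59,42]]
run([(s1["top"],Y,[[406,196.5],[366.5,206.5],[398,167.5],[359,177]])],tf,[.527,-.277,.22])
pickle.dump(p,open("base.pkl","wb"))
```

```text
[ 0.525  -0.2802  0.2174] rms 0.5
[[-0.3, -0.3], [-1.9, 0.1], [-0.2, -0.3], [-0.2, -0.3], [0.7, 0.1], [0.3, 0.1], [-0.2, 0.1], [0.1, -0.1], [-0.0, -0.0], [-0.6, 0.1], [-0.1, 0.1], [0.5, -0.3], [1.4, 0.2], [0.3, 0.2], [0.0, 0.2], [-0.1, 0.2]]
[ 0.5251 -0.2804  0.2174  0.0442] rms 0.48
[[-0.2, -0.2], [-1.9, 0.3], [-0.1, -0.2], [-0.1, -0.2], [0.6, 0.3], [0.1, 0.3], [-0.3, 0.2], [0.0, -0.0], [0.1, -0.1], [-0.5, -0.0], [-0.1, -0.1], [0.6, -0.4], [1.4, 0.1], [0.2, 0.1], [-0.1, 0.0], [-0.1, 0.0]]
[ 0.5272 -0.2795  0.2177] rms 0.13
[[0.1, 0.1], [0.0, -0.2], [0.1, -0.1], [-0.2, 0.1]]
```

```bash
cat >> h.py <<'E'
def tubR(yaw,tilt=32): return (R.from_euler("z",yaw)*R.from_euler("y",-tilt,degrees=True)).as_matrix()
def toolM(Rt): return np.c_[Rt[:,1],Rt[:,0],-Rt[:,2]]
OFF=.0348
E
python3 - <<'E'
from h import *
Rt=tubR(1.096); c=np.array([.5133,.2566,.1106])
print((c+Rt[:,2]*(.017+.11-OFF)).round(4))
rel(c+Rt[:,2]*(.017+.11-OFF),toolM(Rt))
E
```

```text
[0.491  0.2131 0.1888]
t 10.65 row [484.4  72.2  40.4] [-29.7  14.1 -48.7] tcp [ 0.5271 -0.2753  0.2289] q [-0.67  0.45  1.48  0.    1.21 -0.89] F [-0. -1. -0.] gap 84.9
```

>>> drive_tool(motion=[40,6,-40,-2,1,-4,85,100,15,-50,-5,2,-9,85,160,24,-50,-9,4,-15,85,215,32,-50,-13,6,-21,85,270,40,-40,-17,8,-28,85,325,48,-30,-21,10,-35,85,380,56,-20,-25,12,-41,85,420,63,-10,-28,13,-46,85])

```text
t: 11.65
tcp_pos: [0.4941, 0.1516, 0.2388]
tool_rot: [0.248, 0.933, 0.253, 0.063]
force: [-0.1, -0.5, -0.0]
finger_gap: 0.997
```

Run:
```python
from h import *
Rt=tubR(1.096); c=np.array([.5133,.2566,.1106])
rel(c+Rt[:,2]*(.017+.11-OFF),toolM(Rt))
```

```text
t 11.65 row [32.7 19.5 69.6] [-1.7  0.8 -2.4] tcp [0.4941 0.1516 0.2388] q [-0.26  0.25  1.94  0.66  0.93 -1.71] F [-0.1 -0.5 -0. ] gap 85.2
```

>>> drive_tool(motion=[15,10,20,-2,1,-2,85,33,20,40,-2,1,-2,85,33,20,40,-2,1,-2,85,33,20,40,-2,1,-2,85])

```text
t: 12.15
tcp_pos: [0.4839, 0.201, 0.215]
tool_rot: [0.228, 0.933, 0.271, 0.064]
force: [-0.2, 0.1, -0.1]
finger_gap: 0.991
```

Run:
```python
from h import *
import pickle
Rt=tubR(1.096); c=np.array([.5133,.2566,.1106])
rel(c+Rt[:,2]*(.017+.11-OFF),toolM(Rt))
w=manip.snapshot("wrist"); st=manip.sense(); pickle.dump((w,st),open("w10.pkl","wb"))
A=R.from_quat(st["tool_rot"]).as_matrix();V=w["view"]; print("cam in tool",A.T@(-V[:3,:3].T@V[:3,3]-st["tcp_pos"]))
crop(w,"w10",130,20,390,240,3)
```

```text
t 12.15 row [-0.8 -2.2 29.7] [ 0.3 -0.1 -0.3] tcp [0.4839 0.201  0.215 ] q [-0.17  0.29  1.99  0.76  0.83 -1.78] F [-0.2  0.1 -0.1] gap 84.7
cam in tool [ 0.0830626  -0.00052597 -0.17531108]
```

View pics/w10.png

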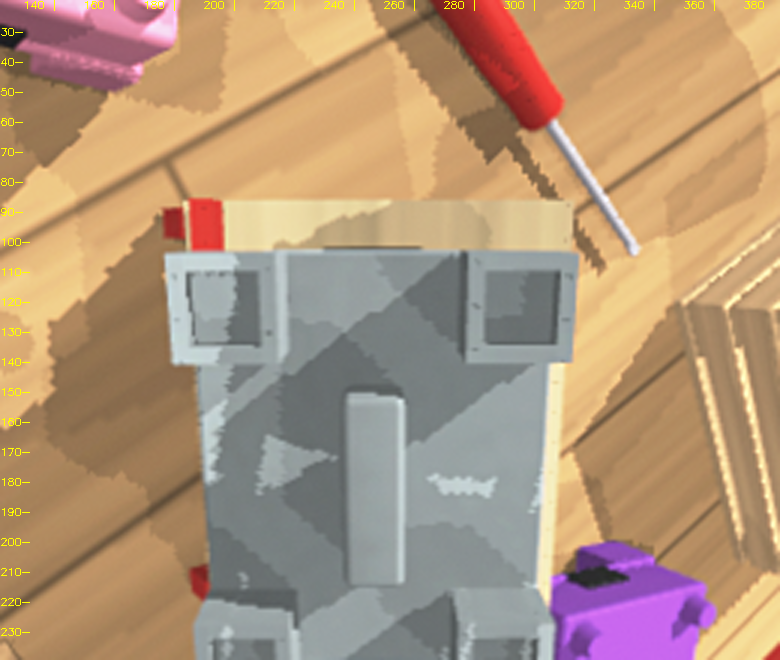

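Run:
```python
from h import *
import pickle
w,st=pickle.load(open("w10.pkl","rb"))
X=[];U=[]
def add(l,c): X.append(l);U.append([c[0]/3-.5+130,c[1]/3-.5+20])
for l,c in [((-60,75),(166,254)),((-28,75),(286,251)),((-60,43),(173,362)),((28,75),(459,251)),((60,75),(578,252)),((60,43),(572,361)),((28,43),(467,361)),((-60,-43),(195,628)),((-28,-43),(294,628)),((28,-43),(456,628)),((60,-43),(554,628))]: add([*l,45],c)
for l,c in [((-10,32),(346,394)),((10,32),(405,394)),((10,-32),(404,584)),((-10,-32),(347,584))]: add([*l,42],c)
X=np.array(X,float);U=np.array(U)
def f(p): return X/1000@tubR(p[2],np.degrees(p[4]) if len(p)>4 else 32).T+[p[0],p[1],p[3]]
for x0 in ([.513,.256,1.096,.11],[.513,.256,1.096,.11,.558]):
    res=lambda p:(proj(w,f(p))-U).ravel()
    r=least_squares(res,x0,loss="soft_l1"); print(r.x.round(4),np.sqrt(np.mean(res(r.x)**2))); print(res(r.x).reshape(-1,2).round(1).tolist())
    if len(x0)==4:
      p=r.x; Rt=tubR(p[2]); rel(p[[0,1,3]]+Rt[:,2]*(.018-OFF),toolM(Rt)); pickle.dump(p,open("tub.pkl","wb"))
```

```text
[0.5131 0.2595 1.094  0.1054] 1.3031157457050813
[[0.0, -0.4], [-3.3, 0.3], [0.4, 0.3], [3.4, 0.1], [0.4, -0.1], [0.1, 0.2], [-0.2, 0.2], [-0.2, -1.8], [-1.2, -1.9], [1.1, -2.1], [0.4, -2.3], [-1.6, 0.8], [0.4, 0.7], [0.3, 1.3], [-0.8, 1.4]]
t 12.2 row [  1.1  -3.3 144.6] [ 0.3 -0.2 -0.2] tcp [0.4844 0.2005 0.2152] q [-0.17  0.29  1.99  0.76  0.83 -1.78] F [-1.   1.1  0. ] gap 85.0
[0.5127 0.2587 1.0917 0.1048 0.5284] 1.3189211665059655
[[0.1, -0.5], [-2.9, 0.3], [0.3, 0.5], [3.8, 0.1], [0.3, -0.0], [-0.0, 0.0], [0.1, 0.1], [-0.4, -1.1], [-1.1, -1.5], [1.1, -2.4], [0.2, -3.0], [-1.4, 0.8], [0.6, 0.7], [0.4, 1.2], [-0.7, 1.5]]
```

>>> drive_tool(motion=[1,-3,25,0,0,0,85,1,-3,55,0,0,0,85,1,-3,85,0,0,0,85,1,-3,110,0,0,0,85,1,-3,120,0,0,0,85,1,-3,120,0,0,0,85])

```text
t: 12.95
tcp_pos: [0.5119, 0.2556, 0.1121]
tool_rot: [0.228, 0.933, 0.271, 0.064]
force: [-0.1, 0.5, -0.5]
finger_gap: 0.996
```

Run:
```python
from h import *
import pickle
p=pickle.load(open("tub.pkl","rb"));Rt=tubR(p[2]); rel(p[[0,1,3]]+Rt[:,2]*(.019-OFF),toolM(Rt))
w=manip.snapshot("wrist")
crop(w,"w11",100,20,420,384,1.6)
```

```text
t 12.95 row [ 0.7 -0.2 23.6] [ 0.3 -0.1 -0.2] tcp [0.5119 0.2556 0.1121] q [-0.03  0.54  2.    1.03  0.6  -2.  ] F [-0.1  0.5 -0.5] gap 85.0
```

View pics/w11.png

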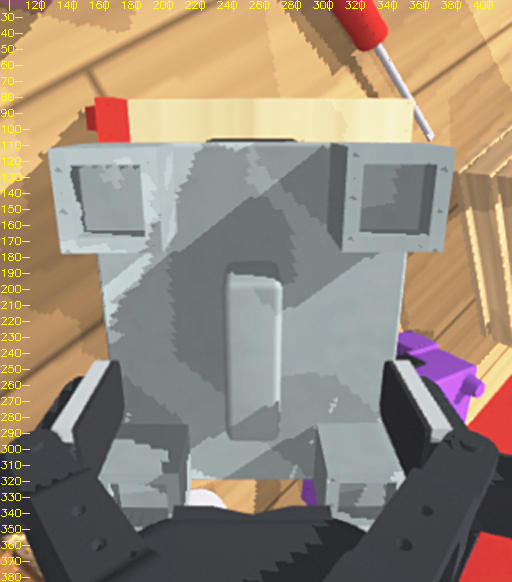

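The rib sits midway between the pads in the clear lane. Advancing 23 mm and closing.

>>> drive_tool(motion=[1,0,10,0,0,0,85,1,0,20,0,0,0,85,1,0,23,0,0,0,85,1,0,23,0,0,0,40,1,0,23,0,0,0,0,1,0,23,0,0,0,0,1,0,23,0,0,0,0,1,0,23,0,0,0,0], force=60)

```text
t: 14.0
tcp_pos: [0.5168, 0.2668, 0.0935]
tool_rot: [0.228, 0.933, 0.271, 0.065]
force: [-1.6, -1.1, 3.8]
finger_gap: 0.222
```

>>> drive_tool(motion=[0,0,0,0,0,0,0])

```text
t: 14.12
tcp_pos: [0.5167, 0.2667, 0.0935]
tool_rot: [0.228, 0.933, 0.271, 0.065]
force: [0.5, 0.0, -0.9]
finger_gap: 0.22
```

Run:
```python
from h import *
import pickle
p=pickle.load(open("tub.pkl","rb"));Rt=tubR(p[2]); rel(p[[0,1,3]]+Rt[:,2]*(.019-OFF),toolM(Rt))
w=manip.snapshot("wrist")
crop(w,"w12",100,20,420,384,1.6)
```

```text
t 14.12 row [-0.1 -0.5  1.4] [ 0.3 -0.1 -0.2] tcp [0.5167 0.2667 0.0935] q [-0.    0.58  2.    1.1   0.56 -2.05] F [ 0.5  0.  -0.9] gap 18.8
```

View pics/w12.png

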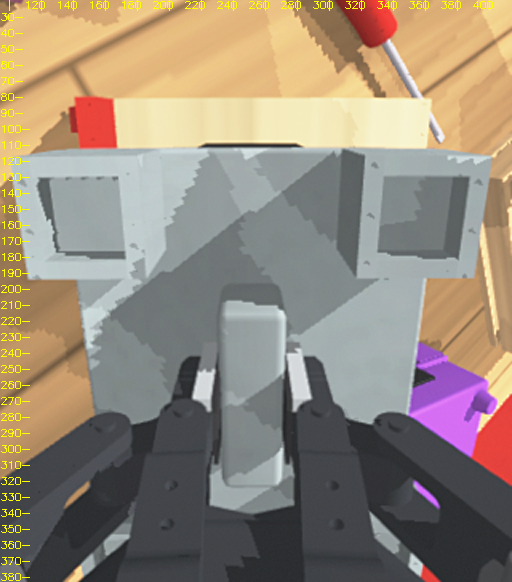

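Gripped: opening 18.8 mm on the 20 mm rib. Lifting square off the board.

>>> drive_tool(motion=[0,0,-8,0,0,0,0,0,0,-20,0,0,0,0,0,0,-40,0,0,0,0,0,0,-60,0,0,0,0,0,0,-80,0,0,0,0,0,0,-95,0,0,0,0,0,0,-95,0,0,0,0], force=80)

```text
t: 15.05
tcp_pos: [0.4937, 0.2208, 0.1747]
tool_rot: [0.228, 0.933, 0.271, 0.066]
force: [-0.3, -0.1, -3.2]
finger_gap: 0.216
```

Run:
```python
from h import *
import pickle
p=pickle.load(open("base.pkl","rb"));Rt=tubR(p[2],0); rel([p[0],p[1],.045+.15+.019-OFF],toolM(Rt))
w=manip.snapshot("wrist");st=manip.sense();pickle.dump((w,st),open("w13.pkl","wb"))
crop(w,"w13",80,20,430,250,2.2)
```

```text
t 15.05 row [-258.9 -360.9 -234.1] [ 30.2 -14.2  48.7] tcp [0.4937 0.2208 0.1747] q [-0.11  0.39  2.01  0.86  0.72 -1.86] F [-0.3 -0.1 -3.2] gap 18.4
```

View pics/w13.png

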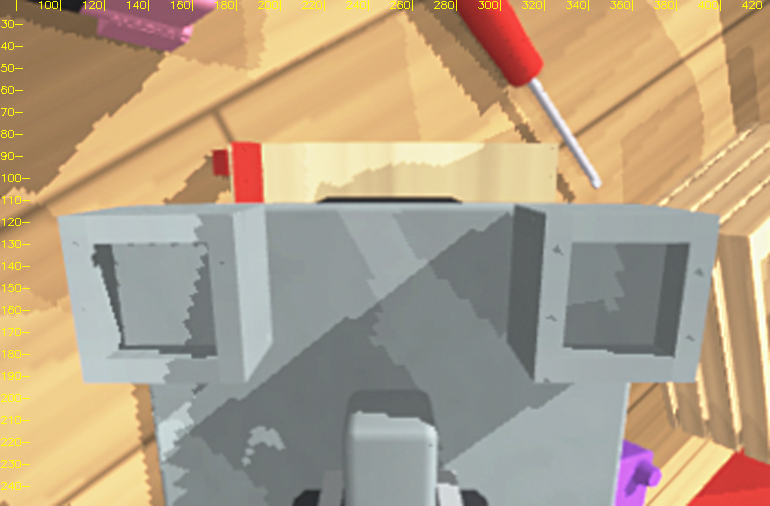

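```bash
cat > held.py <<'E'
from h import *
import pickle
def held(w,st,pts,k,u0,v0,show=True):
    A=R.from_quat(st["tool_rot"]).as_matrix()
    X=np.array([q[0] for q in pts],float)/1000; U=np.array([[q[1][0]/k-.5+u0,q[1][1]/k-.5+v0] for q in pts])
    N=np.array([[0,1,0],[1,0,0],[0,0,-1.]]) # tub axes in tool
    def f(p): return ((X@(N@R.from_rotvec(p[3:]).as_matrix()).T+p[:3])@A.T)+st["tcp_pos"]
    res=lambda p:np.r_[(proj(w,f(p))-U).ravel(),p[3:]*30]
    r=least_squares(res,[0,0,-.016,0,0,0],loss="soft_l1")
    print("tub centre in tool mm",(r.x[:3]*1000).round(1),"rot deg (tub axes)",np.degrees(r.x[3:]).round(2)); print(res(r.x)[:-3].reshape(-1,2).round(1).tolist())
    return r.x
E
python3 - <<'E'
from held import *
w,st=pickle.load(open("w13.pkl","rb"))
pts=[((-60,75,45),(58,216)),((-28,75,45),(233,211)),((-28,43,45),(243,381)),((-60,43,45),(84,382)),((28,75,45),(546,210)),((60,75,45),(719,216)),((60,43,45),(693,381)),((28,43,45),(537,381)),((-55,70,45),(93,243)),((-33,70,45),(206,242)),((55,70,45),(690,242)),((33,70,45),(574,242))]
p=held(w,st,pts,2.2,80,20); pickle.dump(p,open("held.pkl","wb"))
w9=pickle.load(open("w9.pkl","rb"))
E
```

```text
tub centre in tool mm [ -0.5  -0.7 -15.7] rot deg (tub axes) [0.01 0.27 0.04]
[[0.1, -0.5], [0.2, 0.8], [1.3, 0.4], [0.0, 0.0], [0.0, 1.2], [0.5, -0.6], [0.6, 0.0], [-1.5, 0.2], [-1.9, -0.3], [0.9, -0.3], [-0.2, 0.0], [-1.2, -0.4]]
```

```bash
cat > plan.py <<'E'
from held import *
from scipy.spatial.transform import Slerp
def target(zc,dx=0,dy=0):
    b=pickle.load(open("base.pkl","rb")); o=pickle.load(open("held.pkl","rb")); M=toolM(tubR(b[2],0))
    return np.array([b[0]+dx,b[1]+dy,zc])-M@o[:3], M
E
python3 - <<'E'
from plan import *
P,M=target(.195); rel(P,M)
st=manip.sense(); A=R.from_quat(st["tool_rot"]); 
S=Slerp([0,1],R.concatenate([A,R.from_matrix(M)]))
p0=st["tcp_pos"]
for i,(f,z) in enumerate([(.0,.215),(.04,.25),(.12,.265),(.22,.27),(.33,.27),(.44,.27),(.55,.27),(.66,.265)]):
    q=p0+(P-p0)*f; q[2]=z
    print((A.inv().apply(q-p0)*1000).round(0),(A.inv()*S(min(1,f*1.25))).as_rotvec(degrees=True).round(0))
E
```

```text
t 15.1 row [-259.3 -360.  -234.5] [ 30.2 -14.2  48.7] tcp [0.4935 0.2211 0.1741] q [-0.11  0.39  2.01  0.86  0.72 -1.86] F [-0.1  0.8 -4.4] gap 18.6
[  0.  22. -35.] [0. 0. 0.]
[-10.  26. -73.] [ 2. -1.  2.]
[ -31.    5. -104.] [ 5. -2.  7.]
[ -57.  -29. -132.] [ 8. -4. 13.]
[ -85.  -68. -157.] [12. -6. 20.]
[-114. -108. -182.] [17. -8. 27.]
[-142. -148. -208.] [ 21. -10.  33.]
[-171. -191. -229.] [ 25. -12.  40.]
```

>>> drive_tool(motion=[0,22,-35,0,0,0,0,-10,26,-73,2,-1,2,0,-31,5,-104,5,-2,7,0,-57,-29,-132,8,-4,13,0,-85,-68,-157,12,-6,20,0,-114,-108,-182,17,-8,27,0,-142,-148,-208,21,-10,33,0,-171,-191,-229,25,-12,40,0])

```text
t: 16.1
tcp_pos: [0.5142, -0.1104, 0.2646]
tool_rot: [0.567, 0.822, 0.047, 0.013]
force: [0.1, -0.2, -3.2]
finger_gap: 0.22
```

Run:
```python
from plan import *
P,M=target(.205); rel(P,M)
```

```text
t 16.1 row [-164.4  -56.1   65.1] [ 5.2 -2.2  8.4] tcp [ 0.5142 -0.1104  0.2646] q [-0.48  0.29  1.64  0.1   1.18 -0.88] F [ 0.1 -0.2 -3.2] gap 18.8
```

>>> drive_tool(motion=[-35,-12,4,1,0,2,0,-75,-26,10,3,-1,4,0,-115,-40,20,4,-2,6,0,-145,-50,35,5,-2,8,0,-164,-56,50,5,-2,8,0,-164,-56,60,5,-2,8,0,-164,-56,60,5,-2,8,0,-164,-56,60,5,-2,8,0])

```text
t: 17.1
tcp_pos: [0.5253, -0.2783, 0.1949]
tool_rot: [0.623, 0.782, 0.002, -0.001]
force: [0.2, -0.7, -3.9]
finger_gap: 0.217
```

Run:
```python
from plan import *
P,M=target(.145); rel(P,M)
w=manip.snapshot("wrist");st=manip.sense();pickle.dump((w,st),open("w14.pkl","wb"))
crop(w,"w14",80,20,430,250,2.2)
for n,a,k in (("scene",(110,110,210,220),6),("top",(330,130,440,230),6)):
  s=manip.snapshot(n); crop(s,"z"+n,*a,k)
```

```text
t 17.1 row [-1.6 -0.2 65.6] [ 0.2 -0.2  0.5] tcp [ 0.5253 -0.2783  0.1949] q [-0.68  0.49  1.51  0.01  1.14 -0.91] F [ 0.2 -0.7 -3.9] gap 18.5
```

View pics/w14.png

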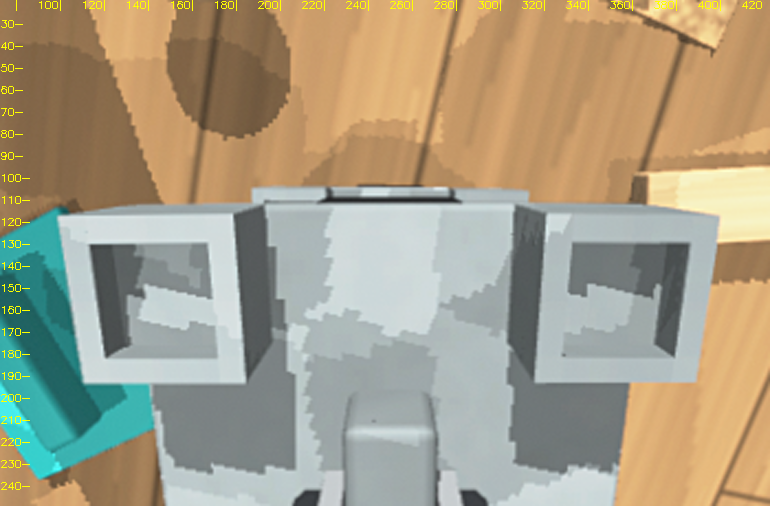

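View pics/zscene.png

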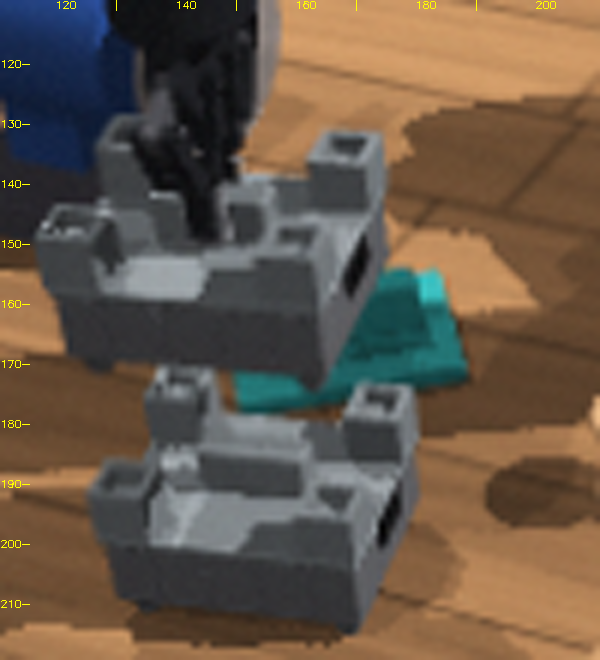

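>>> drive_tool(motion=[-1.5,0,15,0,0,0.5,0,-1.5,0,35,0,0,0.5,0,-1.5,0,52,0,0,0.5,0,-1.5,0,63,0,0,0.5,0,-1.5,0,68,0,0,0.5,0,-1.5,0,68,0,0,0.5,0,-1.5,0,68,0,0,0.5,0])

```text
t: 18.12
tcp_pos: [0.5266, -0.2806, 0.128]
tool_rot: [0.626, 0.779, 0.002, 0.001]
force: [0.3, 0.0, -4.4]
finger_gap: 0.219
```

Run:
```python
from plan import *
P,M=target(.125); rel(P,M)
w=manip.snapshot("wrist")
crop(w,"w15",80,20,430,250,2.2)
for n,a,k in (("scene",(110,130,200,230),7),("top",(330,130,440,230),6)):
  s=manip.snapshot(n); crop(s,"z2"+n,*a,k)
```

```text
t 18.12 row [ 1.1 -0.9 18.7] [ 0.3 -0.1 -0. ] tcp [ 0.5266 -0.2806  0.128 ] q [-0.68  0.58  1.57  0.01  0.99 -0.9 ] F [ 0.3  0.  -4.4] gap 18.7
```

View pics/z2scene.png

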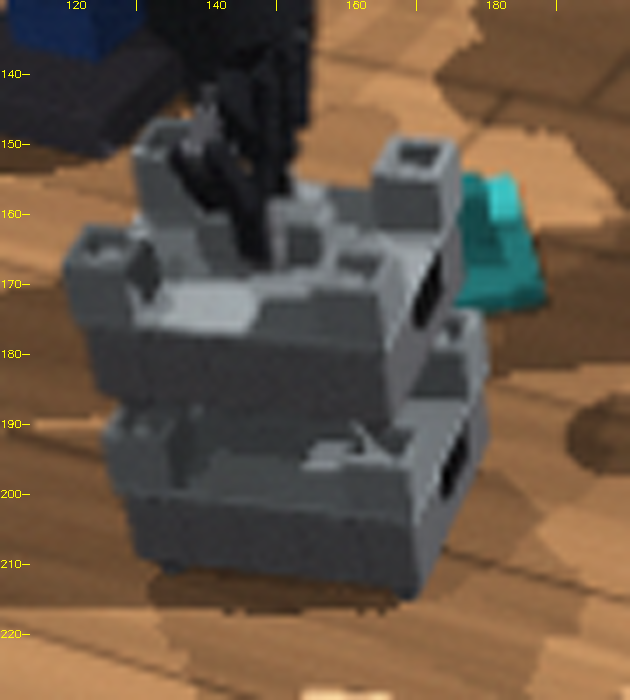

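View pics/w15.png

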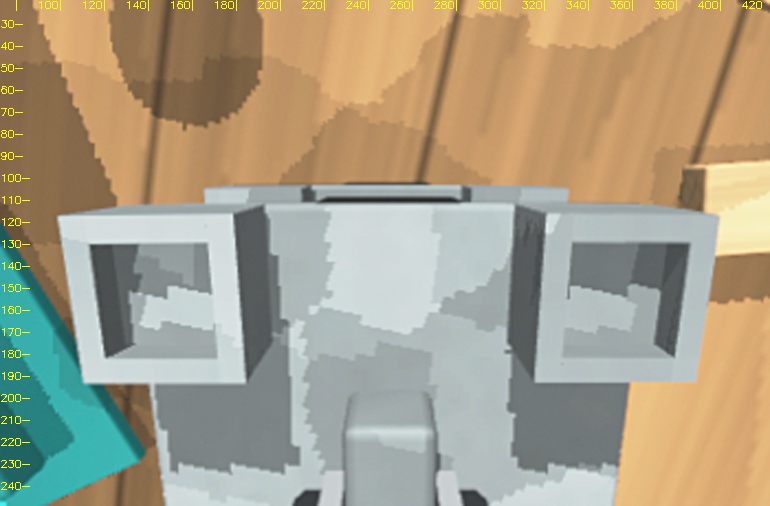

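Run:
```python
from plan import *
w=manip.snapshot("wrist"); b=pickle.load(open("base.pkl","rb"))
Q=proj(w,np.array([[-.06,.075,.045],[.06,.075,.045],[-.028,.075,.045],[.028,.075,.045]])@tubR(b[2],0).T+[b[0],b[1],.045])
print(((Q-[80,20]+.5)*2.2).round(0))
o=pickle.load(open("held.pkl","rb")); st=manip.sense(); A=R.from_quat(st["tool_rot"]).as_matrix()
N=np.array([[0,1,0],[1,0,0],[0,0,-1.]])@R.from_rotvec(o[3:]).as_matrix()
W=(A@(N@(np.array([[-60,75,45],[60,75,45],[60,43,45],[-60,43,45]]).T/1000)+o[:3,None])).T+st["tcp_pos"]
print(((proj(w,W)-[80,20]+.5)*2.2).round(0))
P,M=target(.125); rel(P,M)
```

```text
[[204. 188.]
 [570. 188.]
 [302. 187.]
 [473. 187.]]
[[ 57. 213.]
 [723. 213.]
 [697. 381.]
 [ 83. 382.]]
t 18.32 row [ 1.  -0.7 18.6] [ 0.2 -0.1 -0. ] tcp [ 0.5264 -0.2804  0.1279] q [-0.68  0.58  1.57  0.01  0.99 -0.9 ] F [ 0.1 -0.2 -3.6] gap 18.4
```

The base edge prediction (204 to 570 px) matches the picture (205 to 568 px), so both tubs agree within 1 mm. Lowering slowly.

>>> drive_tool(motion=[1,-0.5,3,0,0,0,0,1,-0.5,6,0,0,0,0,1,-0.5,9,0,0,0,0,1,-0.5,11,0,0,0,0,1,-0.5,13,0,0,0,0,1,-0.5,14,0,0,0,0,1,-0.5,15,0,0,0,0,1,-0.5,15,0,0,0,0])

```text
t: 19.32
tcp_pos: [0.5257, -0.2795, 0.1129]
tool_rot: [0.626, 0.779, 0.002, 0.001]
force: [0.5, 0.1, -3.4]
finger_gap: 0.212
```

Run:
```python
from plan import *
P,M=target(.125); rel(P,M)
```

```text
t 19.32 row [-0.1 -0.2  3.6] [ 0.2 -0.1 -0. ] tcp [ 0.5257 -0.2795  0.1129] q [-0.68  0.59  1.59  0.01  0.96 -0.9 ] F [ 0.5  0.1 -3.4] gap 18.1
```

>>> drive_tool(motion=[0,0,1,0,0,0,0,0,0,2,0,0,0,0,0,0,3,0,0,0,0,0,0,3.5,0,0,0,0,0,0,3.5,0,0,0,0])

```text
t: 19.95
tcp_pos: [0.5257, -0.2795, 0.1093]
tool_rot: [0.626, 0.779, 0.002, 0.001]
force: [0.0, 0.4, -3.4]
finger_gap: 0.219
```

Run:
```python
from plan import *
P,M=target(.125); rel(P,M)
```

```text
t 19.95 row [-0.1 -0.2  0. ] [ 0.2 -0.1 -0. ] tcp [ 0.5257 -0.2795  0.1093] q [-0.68  0.6   1.59  0.01  0.95 -0.9 ] F [ 0.   0.4 -3.4] gap 18.7
```

Still no contact, so I'll keep going down in small steps.

>>> drive_tool(motion=[0,0,0.7,0,0,0,0,0,0,1.4,0,0,0,0,0,0,1.4,0,0,0,0])

```text
t: 20.32
tcp_pos: [0.5259, -0.2796, 0.1089]
tool_rot: [0.626, 0.78, 0.002, 0.001]
force: [-0.6, 1.4, 5.1]
finger_gap: 0.212
```

Run:
```python
from plan import *
P,M=target(.125); rel(P,M)
s=manip.snapshot("scene"); crop(s,"z3",110,130,200,230,7)
```

```text
t 20.32 row [ 0.  -0.4 -0.3] [ 0.3 -0.1 -0. ] tcp [ 0.5259 -0.2796  0.1089] q [-0.68  0.6   1.59  0.01  0.95 -0.9 ] F [-0.6  1.4  5.1] gap 18.1
```

View pics/z3.png

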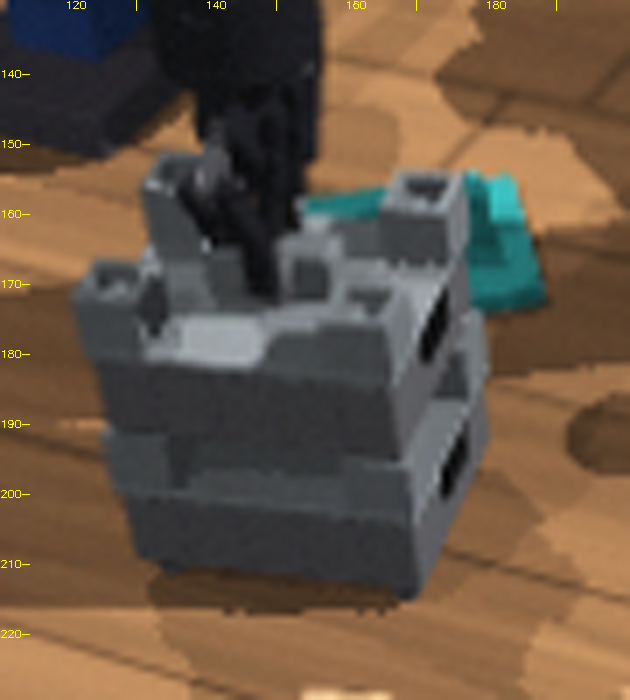

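Contact came at the expected height: the vertical force went from -3.4 to +5 N and the feet are in the recesses. Letting go and backing straight up.

>>> drive_tool(motion=[0,0,0,0,0,0,20,0,0,0,0,0,0,40,0,0,0,0,0,0,70,0,0,0,0,0,0,70,0,0,-15,0,0,0,70,0,0,-50,0,0,0,70,0,0,-100,0,0,0,70,0,0,-150,0,0,0,70])

```text
t: 21.38
tcp_pos: [0.5252, -0.2799, 0.2614]
tool_rot: [0.626, 0.779, 0.002, 0.001]
force: [0.2, 0.5, -0.2]
finger_gap: 0.82
```

>>> drive_tool(motion=[0,0,-40,0,0,0,70,0,0,-60,0,0,0,70,0,0,-60,0,0,0,70])

```text
t: 21.75
tcp_pos: [0.5259, -0.2807, 0.3246]
tool_rot: [0.626, 0.78, 0.002, 0.004]
force: [0.2, 0.0, 0.2]
finger_gap: 0.821
```

Run:
```python
from plan import *
P,M=target(.125); rel(P,M)
s={n:manip.snapshot(n) for n in["scene","top","wrist"]}
pickle.dump(s,open("s2.pkl","wb"))
crop(s["scene"],"e1",110,130,300,270,4)
crop(s["wrist"],"e2",150,40,370,280,2.5)
```

```text
t 21.75 row [  2.   -2.  215.3] [ 0.5  0.2 -0. ] tcp [ 0.5259 -0.2807  0.3246] q [-0.68  0.37  1.35  0.    1.42 -0.9 ] F [0.2 0.  0.2] gap 70.1
```

View pics/e1.png

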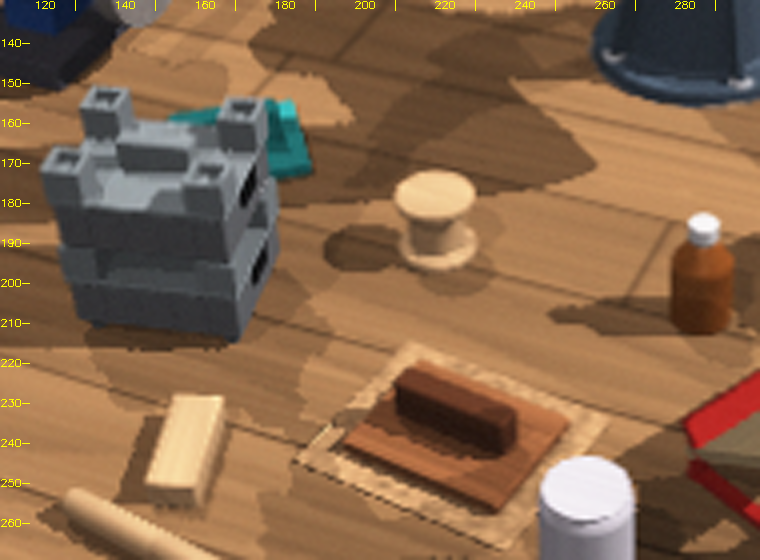

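View pics/e2.png

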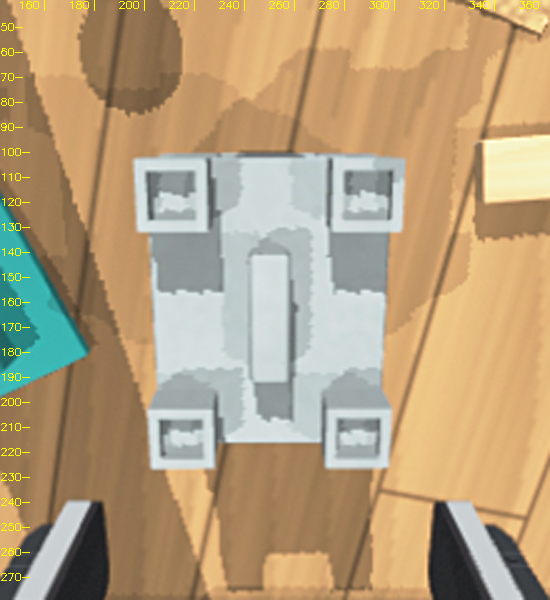

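Run:
```python
from plan import *
s=pickle.load(open("s2.pkl","rb")); w=s["wrist"]
X=[];U=[]
def sock(sx,sy,c):
    for (dx,dy),u in zip([(-16,16),(16,16),(16,-16),(-16,-16)],c): X.append([sx*44+dx,sy*59+dy,45]);U.append([u[0]/2.5-.5+150,u[1]/2.5-.5+40])
sock(-1,1,[(134,158),(209,158),(208,232),(138,232)])
sock(1,1,[(329,158),(405,158),(402,231),(331,231)])
sock(-1,-1,[(149,408),(215,408),(215,468),(151,468)])
sock(1,-1,[(324,408),(391,408),(389,467),(326,467)])
X=np.array(X)/1000;U=np.array(U)
f=lambda p: X@(R.from_euler("z",p[2])*R.from_rotvec([p[4],p[5],0])).as_matrix().T+[p[0],p[1],p[3]]
r=least_squares(lambda p:(proj(w,f(p))-U).ravel(),[.525,-.28,.217,.125,0,0],loss="soft_l1")
print(r.x.round(4),np.sqrt(np.mean(r.fun**2))); b=pickle.load(open("base.pkl","rb")); print("base",b.round(4))
s1=pickle.load(open("s1.pkl","rb"))
# base unmoved? difference of scene image around base lower part
for n,a in(("scene",(190,215,120,175)),):
    d=cv2.absdiff(s[n]["color"],s1[n]["color"])[a[0]:a[1],a[2]:a[3]]; print("lower tub diff",d.mean(),np.percentile(d,95))
for n in ("scene","top"):
    cv2.imwrite(f"pics/end_{n}.png",cv2.resize(s[n]["color"][:,:,::-1],(768,576)))
```

```text
[ 0.5258 -0.2809  0.2202  0.1226 -0.012  -0.0037] 0.4399081301264378
base [ 0.525  -0.2802  0.2174]
lower tub diff 23.373333333333335 108.0
```

View pics/end_top.png

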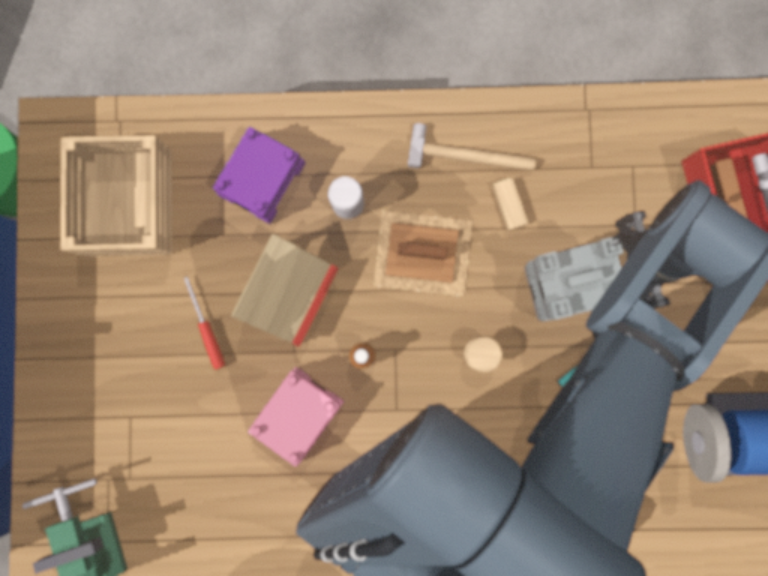

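Run:
```python
from station import manip
print(manip.sign_off(), manip.sense()["t"])
```

```text
the job is handed in; nothing more can be done
the job is handed in; nothing more can be done
```

The pressing board is flat and released near the centre of the cork mat. The rack tub is stacked on the lower tub with its feet in the lid recesses. I let go of everything and handed the job in at about 22 s; no verdict was reported.

**First grasp missed.** The fingers closed above the board's grip. Camera triangulation showed the fingertips about 35 mm behind the reported TCP along the tool axis. With that correction, both grasps held at the expected widths: 23.6 mm on the 24 mm grip and 18.8 mm on the 20 mm one.

**Last checks:**
- **Stacked tub:** the wrist camera fit puts it about 1 mm off the lower tub's centre, turned 0.003 rad and tilted 0.012 rad. It reads 77.6 mm higher than the lower tub against a nominal 80 mm. That is within the 76–83.5 mm limit, and a few mm is about the accuracy of that fit.
- **Placing force:** contact while lowering was gentle, a rise of about 8 N at the wrist.
- **Board and bystanders:** in the final pictures the board is on the mat and the bystanders look unmoved; I checked these by eye only.
- **Lower tub:** a before-and-after picture comparison of its lower part gave a large difference. The scene lighting and the stacked tub had changed, so I did not count it either way. The tub's front edge, seen just before the last lowering, was within 1 mm of where I had measured it.

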